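# Set out bars and swab bins for a conservator

## Robot

A 6-joint arm with a two-finger parallel gripper is mounted at the origin on the work surface. World frame = base frame: x ahead of the robot, y to its left, z up, the work surface at z = 0. Lengths are in mm, angles in rad, forces in N, time in s.
With the tool pointing down it reaches from about 275 to 875 mm from the base axis. Payload 12.5 kg.
Tool frame: the origin (TCP) lies at the very end of the fingers, on their centre line; the grasp point (between the pads) lies 19 mm behind it (robot.tcp_to_grasp is the distance from the TCP to the grasp point, in mm); z points along the fingers, y is the line along which they close (so a half turn about z gives the same grasp; the last joint's range is limited). The gripper opens to 85 mm and grips with 20 to 120 N. Pads are 22 mm wide; open, the fingers measure 114 mm over their backs; the gripper's body (76 mm by 85 mm) begins 54 mm behind the grasp point. The pads swing forward as they close: fully open they stand 13 mm farther back than shut.
Start: joints at [1.223, 0.351, 1.652, -0, 1.139, -0.085], TCP at [142.85, 531.11, 205.29] pointing down, gripper open.
Joint ranges: [-2.75, 2.75], [-0.79, 2.1], [0.01, 2.65], [-1.57, 4.71], [0.07, 3.14], [-2.87, 2.87]. Speed limits (rad/s): [2.22, 2.22, 2.79, 3.14, 3.14, 3.14].

## Interface

Orientations are given as a unit quaternion [x, y, z, w].
In Python, from plant import status, viewer, close_job, robot gives the robot as it stands. The module is installed in compiled form; this text tells all that it offers.
- The arm moves only by the tool move_arm, never from a script. Its arguments are lists of equal length, an entry for each row: "grip": the closure in counts, from 0 (fully open) to 255 (shut); "dp": the shift along the tool's x, y, z in cm, a list of three; "spin": the turn about the tool's z in degrees. A call has 1 to 5 rows; each row shifts and turns the commanded pose from where the row before left it, along the tool's axes as they then stand; what a row does not reach is not made up. A row lasts 1/12 s, in which the tool goes at most 41.7 mm and 7.16 degrees, less where a joint would pass 70% of its speed; a pose out of reach is approached as far as the arm can. A call is refused whole if a number of a shift passes 4.17 or a number of a turn 7.16, either way. A call with a gripper value outside its range is refused whole. The fingers move at their own pace and stop on an object; the grip force is fixed at half the most. Time passes only in rows, so rows that do not move let the fingers close. It gives the time, the measured TCP pose, the force, the opening and the grip force at its end, in the units of the state.
- status.get_obs(): the state, without advancing time (a new reading comes with each control period).
- viewer.snapshot(name): name is "scene" or "top" or "wrist"; returns (picture, depth): 384x512x3 uint8, red, green, blue; 384x512 float32, mm along the optical axis (not along the pixel's ray), 0 where there is no reading.
- viewer.camera_model(name): a dict with "fx", "fy", "cx", "cy" (pixels), "R" (3x3) and "t" (3): a world point X has camera coordinates R X + t; the wrist camera has in their place "hand_eye" (4x4, takes a point from camera to tool coordinates, whose origin is the TCP and whose axes are the flange's). Camera axes: x right, y down, z forward; pixel columns grow to the right and rows downward; lengths in mm; the calibration is good to about 2 mm. A picture is of the moment at which its call begins: read the wrist's pose just before it. camera_model takes no time and is no camera call.
- close_job(): hands the job in; it is judged then, once.
Trained networks look in the newest picture that a camera, given by its name, has taken for a name from the list of things; names that differ only in an ending like _2 or _b are one class to them, and where a whole thing is asked for, a point or a joint stands for the part that bears it (a point fixed in the world has none). Each returns a list of dicts, best first, with "score" (0 to 1); they miss things now and then, are a little off and sometimes report something else, mostly with a low value. They report only what shows in the picture. A call takes as long as a camera call.
- viewer.look_for(thing, camera): "location" ([x, y, z] in mm, in world coordinates, good to about 4 mm: the middle of the surface that is visible of it).
- viewer.trace(thing, camera): "mask" (384x512 bool, what is visible of it).
The state is a dict: "time_s": time; "joints": joint angles; "joint_vel": joint speeds; "joint_torque": joint torques, N m; "tcp_pos": TCP position; "eef_rot": TCP orientation; "contact_force": force on the tool from outside, world axes, zero at the start; "wrist_torque": the same for the moment, N m; "width": finger opening in mm; "gripper_force": force on a finger pad.
Only numpy, scipy, OpenCV 4.12 (cv2) and the standard library are available. Lean on these libraries where they do the work, as an engineer would, in place of code of your own. Each camera call takes 0.05 s, during which the arm holds its last target. There are 200 camera calls.

## Task

First turn the small inner knob of the lamp controller so that its pointer points at the long white tick, leaving the outer ring around it as it is. Then set out the grey board: draw every aluminium bar out of the rack (lift its lip end over the lip and pull it out endwise from under the hood) and lay it flat on the board, wholly on it and not on top of anything else, and lift every steel bin off the rail and stand it upright on the board beside the bars. Leave the tin, the glue bottle and the brush alone.

Things in the scene. Friction and masses are not known exactly. Their poses are not given: they have to be found in the camera images.
- board: Fixed flat work board covered in grey felt, 300 (x) x 300 (y) x 3 mm thick, lying on the white bench. Origin: centre of its underside; x along its 300 mm side, z up; its top is 3 mm above the origin.
- rack: Fixed rack, 280 (x) x 208 (y) x 59 mm high. Origin: centre of its underside; +x points to the hooded end. Up to four bars lie in it along x, in slots 32 to 36 mm wide at y = -78, -26, +26, +78 mm, their undersides 30 mm up. For x = -100 to +50 the bars span a gap over a 3 mm base plate with nothing between them: grip them there. A bar drawn endwise along -x is free after about 75 to 90 mm.
- rack_lip (a point): Middle of the top edge of the lip at the rack's -x end (x = -133, z = 48 mm in the rack). The lip is 9 mm thick (x = -138 to -129) and stands 18 mm above the sill (x = -138 to -100, top at z = 30) on which the bars' ends lie. Ribs as high as the lip part the slots from x = -129 to -107. Raise a bar's end here by 20 to 30 mm (tilt 0.1 to 0.15 rad) to clear it.
- rack_hood (a point): Middle of the hood's front edge (x = 50, z = 54 mm in the rack). The hood covers x = 50 to 136; underside z = 54, top z = 59 mm. Under it is a shelf with its top at z = 30, a back wall at x = 128, and ribs between the slots. Only 14 mm is free above a bar, so a level bar cannot be raised over the lip.
- console: Fixed white lamp controller, 120 x 120 x 60 mm high, with a concentric pair of knobs on the centre of its flat top. Origin: centre of its underside. A long white tick is painted on the panel beside the knobs on the controller's +y side; the dots are other settings.
- inner_knob (a joint): Angle (rad) of the small inner knob about the vertical through the controller's origin: an aluminium bar grip 26 mm long, 10 wide, 26 tall on a round 27 mm foot 6 mm high; a black line marks its pointer end. At 0 this points to the controller's -x; grows clockwise from above; at 1.571 it points at the long tick (+y). Stops at 0 and 2.6; stays where left (friction 0.03 N m).
- knob_top (a point): Centre of the inner knob's top face, on the axis, 108 mm above the bench. The flat sides of the grip run from 6 mm to 32 mm above the outer ring's top.
- outer_ring (a joint): Angle (rad) of the black outer ring (54 mm diameter, top 76 mm above the bench), which surrounds the foot of the inner knob; clockwise from above positive, friction about 0.03 N m. It is not coupled to the inner knob. It must be left as it is.
- ring_dot (a point): White dot on the top of the outer ring, 22.5 mm from the axis.
- rail: Fixed steel rail on two posts. Origin: on the bench under the upper bar's middle; the upper round bar (10 mm diameter) runs along rail y at z = 101 mm, from y = -105 to +105 (posts there, 108 mm high). A lower flat bar (z = 55 to 75 mm, front face at x = -9.5 mm) holds the hanging bins upright. The bins hang on the rail's -x side.
- tin: Steel tin standing on the bench, 72 mm diameter, 85 mm high; origin at the centre of its underside. Not part of the job.
- glue: White glue bottle standing on the bench, 48 mm diameter, 110 mm high; origin at the centre of its underside. Not part of the job.
- brush: Brush lying on the bench, 180 mm long; origin at its middle. Not part of the job.
- bar1_a (a point): Centre of the end face, behind the lip at the start, of bar1: a plain aluminium bar 240 mm long, 20 wide, 10 thick, about 130 g, lying in the rack with its 20 mm width level (may be absent). The point lies halfway up its thickness; x runs along the bar from this end to the other, z up. About 8 mm of play lengthwise in its slot.
- bar1_b (a point): Centre of the other end face of bar1 (under the hood at the start), 240 mm along x from bar1_a.
- bar2_a (a point): Centre of the end face, behind the lip at the start, of bar2: a plain aluminium bar 240 mm long, 20 wide, 10 thick, about 130 g, lying in the rack with its 20 mm width level (may be absent). The point lies halfway up its thickness; x runs along the bar from this end to the other, z up. About 8 mm of play lengthwise in its slot.
- bar2_b (a point): Centre of the other end face of bar2 (under the hood at the start), 240 mm along x from bar2_a.
- bar3_a (a point): Centre of the end face, behind the lip at the start, of bar3: a plain aluminium bar 240 mm long, 20 wide, 10 thick, about 130 g, lying in the rack with its 20 mm width level (may be absent). The point lies halfway up its thickness; x runs along the bar from this end to the other, z up. About 8 mm of play lengthwise in its slot.
- bar3_b (a point): Centre of the other end face of bar3 (under the hood at the start), 240 mm along x from bar3_a.
- bar4_a (a point): Centre of the end face, behind the lip at the start, of bar4: a plain aluminium bar 240 mm long, 20 wide, 10 thick, about 130 g, lying in the rack with its 20 mm width level (may be absent). The point lies halfway up its thickness; x runs along the bar from this end to the other, z up. About 8 mm of play lengthwise in its slot.
- bar4_b (a point): Centre of the other end face of bar4 (under the hood at the start), 240 mm along x from bar4_a.
- bin1: Open steel swab bin, 50 (x) x 46 (y) x 45 mm high, 3 mm walls, about 120 g (may be absent). Origin: centre of its underside, 40 mm above the bench while hung. A 30 mm wide hook on its +x wall rises to z = 69 and comes down behind the rail's bar at x = 41 to z = 50: raise it over 16 mm to unhook, then move it along its own -x. Grip it across its two y walls.
- bin2: Open steel swab bin, 50 (x) x 46 (y) x 45 mm high, 3 mm walls, about 120 g (may be absent). Origin: centre of its underside, 40 mm above the bench while hung. A 30 mm wide hook on its +x wall rises to z = 69 and comes down behind the rail's bar at x = 41 to z = 50: raise it over 16 mm to unhook, then move it along its own -x. Grip it across its two y walls.

How it is judged:
By the outcome, as a careful person would: the job done as asked, in the order asked, and still so for the second after the job is handed in, with the robot touching nothing.
Of bar1, bar2, bar3, bar4 only 3 to 4 are there at a start; the rules pass over those that are not, and their reading is None.
Of bin1, bin2 only 1 to 2 are there at a start; the rules pass over those that are not, and their reading is None.
At some moment in a run one of bar1, bar2, bar3, bar4 may be knocked a few centimetres aside while the robot is not near it.
Once in a run the grip may slacken for a moment while it holds something.
It also fails if it takes over 210 s, if anything falls off the work surface, if the arm or the gripper's body presses on something with over 40 N, if the wrist force passes 120 N, or if a joint passes its speed limit or range.

## Working session

There is one attempt and no reset: what is moved stays moved. The work goes in short steps, Python scripts to look and compute and a tool call to move; the robot and the scene stay as the last step left them, time stands still between calls to the robot, and variables do not carry over. Pictures are saved under pics/ and viewed, at most 14 in all, crops included, and the job is handed in when it is done.

Besides the shell and the picture viewer there is one more tool, called after "Call:" as a command line: name --pt "numbers of a row" for each row, then --argument value for the rest. move_arm: Moves the arm, as the interface text tells. Its arguments: {"type":"object","properties":{"grip":{"type":"array"},"dp":{"type":"array"},"spin":{"type":"array"}},"required":["grip","dp","spin"]}

```bash
mkdir -p pics; ls; cat > h.py <<'E'
import numpy as np, cv2
from plant import status, viewer, close_job, robot
from scipy.spatial.transform import Rotation as Ro
def snap(n,f=None):
    o=status.get_obs(); p,d=viewer.snapshot(n); 
    if f: cv2.imwrite('pics/'+f,p[:,:,::-1])
    m=viewer.camera_model(n)
    if 'R' in m: R=np.array(m['R']);t=np.array(m['t'])
    else:
        H=np.array(m['hand_eye']); T=np.eye(4);T[:3,:3]=Ro.from_quat(o['eef_rot']).as_matrix();T[:3,3]=o['tcp_pos']
        W=np.linalg.inv(T@H); R=W[:3,:3];t=W[:3,3]
    v,u=np.mgrid[0:384,0:512]
    c=np.stack([(u-m['cx'])/m['fx']*d,(v-m['cy'])/m['fy']*d,d],-1)
    X=(c-t)@R; X[d==0]=np.nan
    return p,d,X,(m,R,t)
E
python3 - <<'E'
from h import *
o=status.get_obs();print({k:np.round(v,3).tolist() for k,v in o.items()},robot.tcp_to_grasp)
for n in('top','scene','wrist'):
    p,d,X,(m,R,t)=snap(n,n+'0.png'); np.savez('/tmp/'+n,p=p,X=X)
    print(n,np.round(-R.T@t),np.round(R,2).tolist(),m['fx'])
    if n!='wrist':
        for th in 'board rack console inner_knob ring_dot rail tin glue brush bar1_a bar1_b rack_lip bin1'.split():
            print(n,th,[(round(e['score'],2),np.round(e['location']).tolist()) for e in viewer.look_for(th,n)[:5]])
E
```

```text
pics
{'time_s': 0.0, 'joints': [1.223, 0.351, 1.652, 0.0, 1.139, -0.085], 'joint_vel': [-0.001, -0.0, 0.001, 0.0, 0.0, 0.001], 'joint_torque': [-0.001, -50.61, -29.142, -0.0, 0.004, 0.0], 'tcp_pos': [142.731, 530.785, 204.761], 'eef_rot': [0.131, 0.991, -0.001, -0.0], 'contact_force': [-0.377, 0.161, -0.057], 'wrist_torque': [-0.013, -0.006, -0.002], 'gripper_force': 0.0, 'width': 85.307} 18.700000000000003
top [ 452.   -6. 1223.] [[0.0, -1.0, -0.01], [-0.99, -0.0, -0.11], [0.11, 0.01, -0.99]] 461.036229452802
top board [(0.77, [555.0, -39.0, 5.0])]
top rack [(0.61, [589.0, 318.0, 32.0])]
top console [(0.81, [372.0, -290.0, 54.0])]
top inner_knob [(0.61, [368.0, -293.0, 100.0])]
top ring_dot [(0.69, [370.0, -290.0, 72.0])]
top rail [(0.57, [607.0, -339.0, 78.0])]
top tin [(0.56, [770.0, 60.0, 83.0]), (0.5, [590.0, 316.0, 34.0]), (0.25, [609.0, -337.0, 75.0])]
top glue [(0.64, [755.0, -154.0, 73.0])]
top brush [(0.56, [765.0, 225.0, 17.0])]
top bar1_a [(0.98, [540.0, 224.0, 41.0]), (0.3, [529.0, 385.0, 36.0])]
top bar1_b [(0.98, [540.0, 224.0, 41.0]), (0.3, [529.0, 385.0, 36.0])]
top 
[... 501 characters left out ...]
)]
scene inner_knob [(0.71, [608.0, -363.0, 68.0]), (0.18, [559.0, -400.0, 85.0])]
scene ring_dot []
scene rail [(0.55, [608.0, -362.0, 67.0]), (0.45, [793.0, 50.0, 85.0])]
scene tin [(0.7, [792.0, 51.0, 87.0]), (0.17, [609.0, -362.0, 67.0])]
scene glue [(0.87, [780.0, -159.0, 71.0]), (0.23, [538.0, 222.0, 40.0])]
scene brush [(0.93, [769.0, 216.0, 17.0])]
scene bar1_a [(0.75, [535.0, 224.0, 40.0])]
scene bar1_b [(0.75, [535.0, 224.0, 40.0])]
scene rack_lip [(0.9, [631.0, 305.0, 40.0])]
scene bin1 [(0.84, [559.0, -398.0, 86.0]), (0.6, [573.0, -297.0, 86.0]), (0.57, [771.0, 214.0, 18.0])]
wrist [ 79. 547. 374.] [[0.26, 0.97, -0.0], [0.93, -0.25, 0.26], [0.25, -0.07, -0.97]] 335.39587413929627
```

View pics/top0.png

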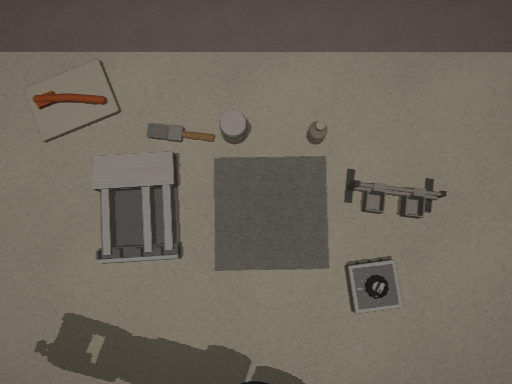

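View pics/scene0.png

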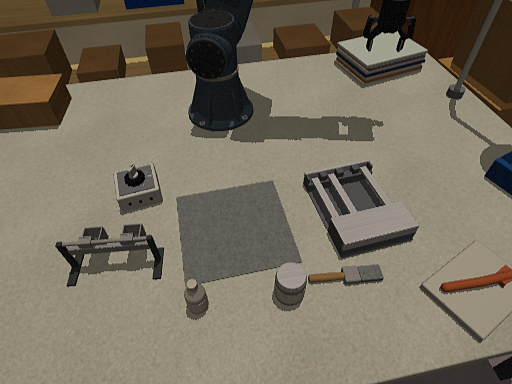

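Call:
move_arm --grip '[0,0,0,0,0]' --pt "-3.42 -1.73 -0.4" --pt "-3.42 -1.73 -0.4" --pt "-3.42 -1.73 -0.4" --pt "-3.42 -1.73 -0.4" --pt "-3.42 -1.73 -0.4" --spin '[0,0,0,0,0]'

```text
time_s: 1.87
tcp_pos: [286.5, 401.8, 225.6]
eef_rot: [0.131, 0.991, 0.0, 0.0]
contact_force: [0.3, 0.4, 0.6]
width: 85.5
gripper_force: 0.0
```

Call:
move_arm --grip '[0,0,0,0,0]' --pt "-3.42 -1.73 -0.4" --pt "-3.42 -1.73 -0.4" --pt "-3.42 -1.73 -0.4" --pt "-3.42 -1.73 -0.4" --pt "-1.2 -3.55 0" --spin '[0,0,0,0,0]'

```text
time_s: 2.28
tcp_pos: [405.7, 262.8, 242.1]
eef_rot: [0.131, 0.991, 0.001, 0.001]
contact_force: [1.0, -0.1, 0.1]
width: 85.5
gripper_force: 0.0
```

```bash
python3 - <<'E'
from h import *
# analyse rack from top cloud
z=np.load('/tmp/top.npz');X=z['X'];p=z['p']
def sel(x0,x1,y0,y1,z0,z1):
    m=(X[...,0]>x0)&(X[...,0]<x1)&(X[...,1]>y0)&(X[...,1]<y1)&(X[...,2]>z0)&(X[...,2]<z1); return m
# hood plane
for nm,b in dict(hood=(600,760,180,440,53,65),bars=(440,680,180,440,36,46),board=(380,720,-220,140,0.5,8),cons=(290,460,-370,-210,52,68),lip=(430,520,180,440,44,52)).items():
    m=sel(*b);q=X[m][:,:2].astype(np.float32)
    print(nm,m.sum(),np.median(X[m][:,2]),cv2.minAreaRect(q))
m=sel(300,720,-220,140,-3,8)
g=p.mean(2);mm=(m&(g<95));q=X[cv2.morphologyEx(mm.astype(np.uint8),cv2.MORPH_OPEN,np.ones((5,5)))>0][:,:2].astype(np.float32);print('board',cv2.minAreaRect(q))
m=sel(440,720,180,440,36,46).astype(np.uint8)
n,l,s,c=cv2.connectedComponentsWithStats(m)
for i in range(1,n):
    if s[i,4]>60:
        q=X[l==i][:,:2].astype(np.float32);print(s[i].tolist(),cv2.minAreaRect(q),np.median(X[l==i][:,2]))
E
```

```text
hood 2685 59.42814312447627 ((659.5504150390625, 314.6947021484375), (86.9957504272461, 209.2593536376953), 3.8215508460998535)
bars 1634 40.586173566973045 ((550.7310791015625, 304.9393005371094), (233.00851440429688, 203.99586486816406), 3.871236801147461)
board 13357 3.443582894046183 ((550.4339599609375, -40.084930419921875), (338.7179870605469, 360.1346740722656), 0.14908893406391144)
cons 1927 59.775545930171695 ((368.2444152832031, -298.4295654296875), (120.24048614501953, 121.38502502441406), 7.831818580627441)
lip 496 48.41025742249791 ((474.19989013671875, 301.8247375488281), (88.79158782958984, 209.9842987060547), 1.7529265880584717)
board ((557.37939453125, -42.14378356933594), (300.3208923339844, 300.2624206542969), 1.4153803586959839)
[162, 185, 11, 65, 505] ((541.026611328125, 226.44520568847656), (166.9755096435547, 21.257144927978516), 3.5700266361236572) 40.553878465855334
[141, 186, 11, 66, 507] ((536.75439453125, 280.1203308105469), (169.370361328125, 21.54924201965332), 4.1722307205200195) 40.38512733615708
[101, 189, 10, 66, 526] ((528.8695678710938, 385.1849060058594), (169.90750122070312, 21.941829681396484), 4.488417625427246) 40.63922352341808
```

Call:
move_arm --grip '[0,0,0,0,0]' --pt "-1.2 -3.55 0" --pt "-1.2 -3.55 0" --pt "-1.2 -3.55 0" --pt "-1.2 -3.55 0" --pt "-1.2 -3.55 0" --spin '[0,0,0,0,0]'

```text
time_s: 2.7
tcp_pos: [413.6, 74.7, 241.5]
eef_rot: [0.131, 0.991, 0.0, 0.0]
contact_force: [1.3, 0.5, 0.9]
width: 85.5
gripper_force: 0.0
```

Call:
move_arm --grip '[0,0,0,0,0]' --pt "-1.2 -3.55 0" --pt "-1.2 -3.55 0" --pt "-0.5 -3.55 0" --pt "-0.5 -3.55 0" --pt "-0.5 -3.55 0" --spin '[7,7,0,0,0]'

```text
time_s: 3.12
tcp_pos: [374.5, -100.2, 241.4]
eef_rot: [0.251, 0.968, -0.0, 0.0]
contact_force: [0.9, -0.3, 0.7]
width: 85.4
gripper_force: 0.0
```

Call:
move_arm --grip '[0,0,0,0,0]' --pt "-0.5 -3.55 0" --pt "-0.5 -3.55 0" --pt "-0.5 -3.55 0" --pt "-0.5 -3.55 0" --pt "-0.5 -3.55 0" --spin '[0,0,0,0,0]'

```text
time_s: 3.53
tcp_pos: [310.0, -267.7, 241.5]
eef_rot: [0.251, 0.968, -0.0, 0.0]
contact_force: [0.8, 0.7, 0.1]
width: 85.8
gripper_force: 0.0
```

```bash
python3 - <<'E'
from h import *
p,d,X,(m,R,t)=snap('wrist')
o=status.get_obs();print(np.round(o['tcp_pos'],1),np.round(o['joints'],3),o['time_s'])
c=R@np.array([368,-298,70])+t; print(c[:2]/c[2]*m['fx']+[m['cx'],m['cy']])
cv2.imwrite('pics/w1.png',cv2.resize(p[:,:,::-1],(768,576),interpolation=cv2.INTER_CUBIC))
E
```

```text
[ 308.6 -272.2  241.6] [-0.835  0.049  1.935 -0.002  1.156 -1.895] 3.5833
[259.27122558 225.06442446]
```

View pics/w1.png

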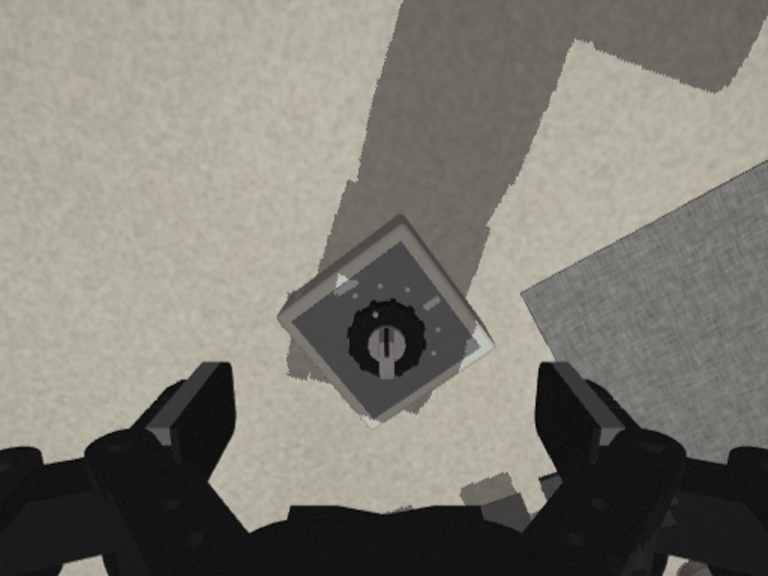

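```bash
python3 - <<'E'
from h import *
p,d,X,(m,R,t)=snap('wrist')
np.savez('/tmp/w1',p=p,X=X)
c=p[180:290,195:335,::-1];cv2.imwrite('pics/w1c.png',cv2.resize(c,(784,592)[:2] if 0 else (750,589),interpolation=cv2.INTER_CUBIC))
v,u=[k.astype(int) for k in np.nonzero((X[...,2]>95)&(X[...,2]<115)&(abs(X[...,0]-368)<40)&(abs(X[...,1]+298)<40))]
q=X[v,u];print(len(v),np.median(q[:,2]),cv2.minAreaRect(q[:,:2].astype(np.float32)))
for pt in[(288,203),(287,205),(257,225),(250,210)]: print(pt,X[pt[1],pt[0]].round(1))
mm=(X[...,2]>56)&(X[...,2]<64)&(abs(X[...,0]-368)<90)&(abs(X[...,1]+298)<90);print(cv2.minAreaRect(X[mm][:,:2].astype(np.float32)))
v,u=np.nonzero((X[...,2]>70)&(X[...,2]<80)&(abs(X[...,0]-368)<40)&(abs(X[...,1]+298)<40));q=X[v,u];print('ring',np.median(q[:,2]),cv2.minEnclosingCircle(q[:,:2].astype(np.float32)))
E
```

```text
294 108.161207715222 ((367.615966796875, -300.209716796875), (8.966233253479004, 26.30059814453125), 60.52118682861328)
(288, 203) [ 362.3 -264.8   61.3]
(287, 205) [ 364.4 -267.    59.5]
(257, 225) [ 361.5 -303.    81.3]
(250, 210) [ 344.9 -302.2   76.3]
((367.6259765625, -300.20831298828125), (119.45209503173828, 119.20674896240234), 7.848677158355713)
ring 76.23927056201231 ((367.9665832519531, -300.4454040527344), 28.829883575439453)
```

View pics/w1c.png

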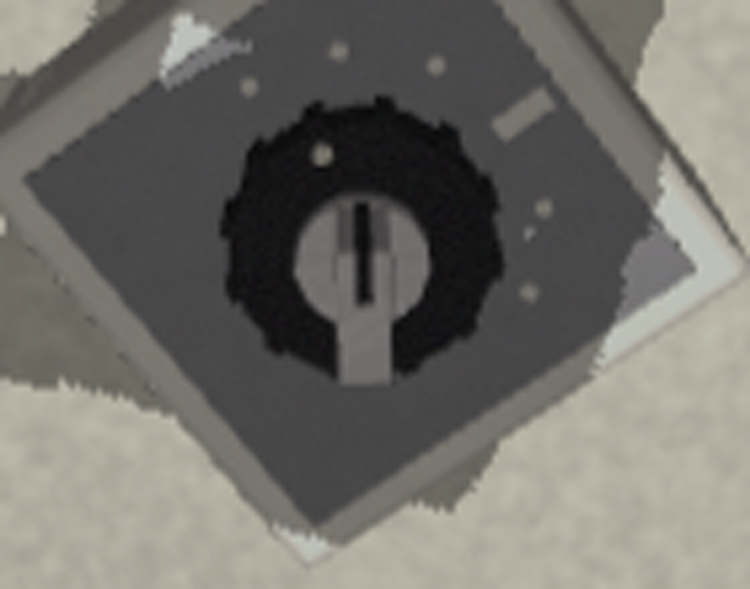

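Call:
move_arm --grip '[60,60,60,60,60]' --pt "-2.2 0.14 2" --pt "-2.2 0.14 2" --pt "-2.12 0.14 2" --pt "0 0 2.5" --pt "0 0 2.5" --spin '[0.4,0,0,0,0]'

```text
time_s: 4.05
tcp_pos: [370.9, -294.2, 130.2]
eef_rot: [0.254, 0.967, -0.0, 0.0]
contact_force: [0.0, -0.0, -0.2]
width: 65.6
gripper_force: 0.0
```

Call:
move_arm --grip '[60,60]' --pt "0 0 2.2" --pt "0 0 0" --spin '[0,0]'

```text
time_s: 4.22
tcp_pos: [368.5, -292.3, 105.9]
eef_rot: [0.254, 0.967, 0.002, -0.003]
contact_force: [-0.7, -0.2, -1.4]
width: 65.1
gripper_force: 0.0
```

```bash
cat >> h.py <<'E'
def go(x,y,z,psi=None):
    o=status.get_obs();q=o['eef_rot'];M=Ro.from_quat(q).as_matrix();p=np.array(o['tcp_pos'])
    ps=np.degrees(np.arctan2(M[1,0],M[0,0]))
    print('tcp',p.round(1),'psi',round(ps,2),'tilt',M[:,2].round(3),'w',round(o['width'],1),'t',round(o['time_s'],2),'j',np.round(o['joints'],2))
    print('  dp cm',(M.T@(np.array([x,y,z])-p)/10).round(2),'spin',None if psi is None else round((ps-psi+180)%360-180,2))
E
python3 -c "
from h import *
go(367.6,-300.2,84,150.5)"
```

```text
tcp [ 368.5 -292.3  105.9] psi 150.57 tilt [-0.005  0.004 -1.   ] w 65.1 t 4.22 j [-0.77  0.35  1.94  0.    0.86 -1.83]
  dp cm [-0.32 -0.74  2.19] spin 0.07
```

Call:
move_arm --grip '[60,60,60,60,60]' --pt "-0.32 -0.74 0" --pt "0 0 0" --pt "0 0 1.1" --pt "0 0 1.1" --pt "0 0 0" --spin '[0,0,0,0,0]'

```text
time_s: 4.63
tcp_pos: [369.1, -302.6, 87.5]
eef_rot: [0.254, 0.967, -0.0, 0.0]
contact_force: [-0.9, 0.4, 0.1]
width: 65.2
gripper_force: 0.0
```

```bash
python3 -c "
from h import *
go(367.6,-300.2,84,150.5)
p,d,X,(m,R,t)=snap('wrist')
v,u=np.nonzero((X[...,2]>102)&(X[...,2]<113)&(abs(X[...,0]-368)<18)&(abs(X[...,1]+300)<18));q=X[v,u];print(cv2.minAreaRect(q[:,:2].astype(np.float32)))
"
```

```text
tcp [ 369.1 -302.6   87.5] psi 150.52 tilt [ 0. -0. -1.] w 65.2 t 4.63 j [-0.78  0.39  1.94 -0.    0.81 -1.84]
  dp cm [0.24 0.13 0.35] spin 0.02
((367.8668212890625, -299.9608459472656), (9.965607643127441, 26.865924835205078), 62.221683502197266)
```

Call:
move_arm --grip '[60,60,200,200,200]' --pt "0.24 0.13 0.35" --pt "0 0 0" --pt "0 0 0" --pt "0 0 0" --pt "0 0 0" --spin '[0,0,0,0,0]'

```text
time_s: 5.1
tcp_pos: [367.8, -300.2, 84.1]
eef_rot: [0.254, 0.967, -0.0, 0.0]
contact_force: [0.3, 0.1, -1.2]
width: 29.3
gripper_force: 0.0
```

Call:
move_arm --grip '[255,255,255,255,255]' --pt "0 0 0" --pt "0 0 0" --pt "0 0 0" --pt "0 0 0" --pt "0 0 0" --spin '[0,0,0,0,0]'

```text
time_s: 5.52
tcp_pos: [367.6, -300.1, 83.8]
eef_rot: [0.254, 0.967, -0.0, -0.0]
contact_force: [0.1, 0.5, -0.3]
width: -0.1
gripper_force: 0.0
```

```bash
python3 -c "
from h import *
go(367.6,-300.2,84,97.85);o=status.get_obs();print(o['gripper_force'],o['contact_force'])
"
```

```text
tcp [ 367.6 -300.1   83.8] psi 150.55 tilt [-0.  0. -1.] w -0.1 t 5.52 j [-0.78  0.39  1.95 -0.    0.8  -1.84]
  dp cm [-0.   -0.01 -0.02] spin 52.7
0.0 [ 0.13647098  0.5007872  -0.2728558 ]
```

```bash
python3 -c "
from h import *
p,d,X,(m,R,t)=snap('wrist')
cv2.imwrite('pics/w2.png',p[:,:,::-1])
c=R@np.array([367.6,-300,84])+t; print(c[:2]/c[2]*m['fx']+[m['cx'],m['cy']])
"
```

```text
[258.63218035 226.53188792]
```

View pics/w2.png

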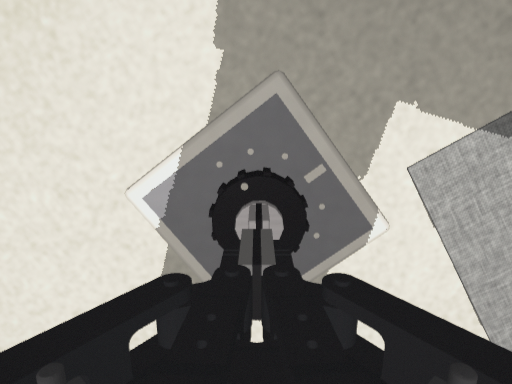

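```bash
python3 -c "
from h import *
p,d,X,(m,R,t)=snap('wrist')
M=Ro.from_quat(status.get_obs()['eef_rot']).as_matrix();T=np.array(status.get_obs()['tcp_pos'])
for u in (235,248,258,268,281):
  print(u,[(v,*((X[v,u]-T)@M).round(0).astype(int).tolist()) if X[v,u,0]==X[v,u,0] else v for v in range(200,330,10)])
cv2.imwrite('pics/w2c.png',cv2.resize(p[170:340,180:336,::-1],(550,600),interpolation=cv2.INTER_CUBIC))
"
```

```text
235 [(200, 12, -13, 8), (210, 7, -13, 7), (220, 1, -13, 8), (230, -3, -13, 2), (240, 7, -10, -33), (250, 7, -10, -44), (260, 7, -9, -52), (270, 13, -8, -72), (280, 12, -8, -76), (290, 12, -7, -82), (300, 17, -6, -95), (310, 17, -6, -99), (320, 18, -6, -103)]
248 [(200, 13, -6, 7), (210, 9, -6, 1), (220, 12, -5, -22), (230, 11, -5, -33), (240, 10, -5, -42), (250, 11, -4, -52), (260, 11, -4, -60), (270, 11, -4, -68), (280, 12, -4, -76), (290, 10, -4, -79), (300, 4, -4, -74), (310, 0, -4, -74), (320, -3, -4, -75)]
258 [(200, 13, 0, 7), (210, 13, 0, -10), (220, 13, 0, -25), (230, 11, 0, -31), (240, 11, 0, -44), (250, 10, 0, -51), (260, 11, -1, -60), (270, 8, -1, -63), (280, 5, -1, -63), (290, 1, -1, -63), (300, -3, -1, -64), (310, -7, -1, -64), (320, -119, 0, 83)]
268 [(200, 13, 5, 7), (210, 12, 5, -8), (220, 12, 4, -23), (230, 11, 4, -31), (240, 11, 4, -42), (250, 11, 3, -52), (260, 11, 3, -61), (270, 12, 3, -69), (280, 11, 3, -75), (290, 12, 2, -81), (300, 12, 2, -86), (310, 8, 2, -85), (320, -2, 3, -76)]
281 [(200, 13, 12, 7), (210, 7, 12, 8), (220, 3, 12, 2), (230, -3, 12, 2), (240, 7, 10, -34), (250, 7, 9, -43), (260, 6, 8, -51), (270, 13, 7, -72), (280, 11, 7, -75), (290, 12, 6, -81), (300, 17, 5, -94), (310, 17, 5, -99), (320, 17, 5, -102)]
```

View pics/w2c.png

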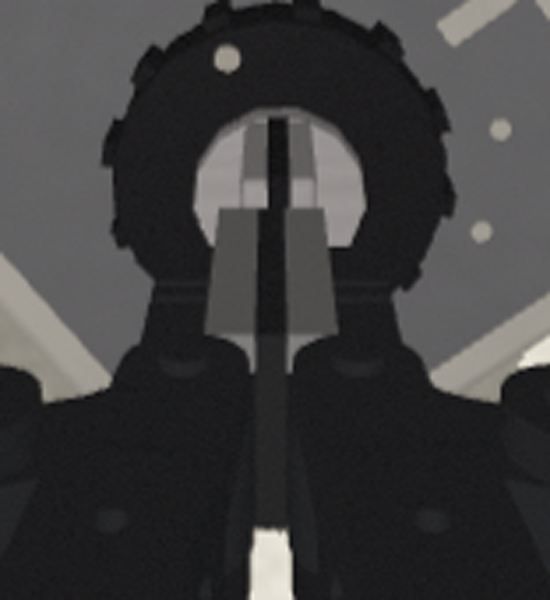

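```bash
python3 -c "
from h import *
X=np.load('/tmp/w1.npz')['X'];T=np.array([308.6,-272.2,241.6]);a=np.radians(150.9)
M=np.array([[np.cos(a),np.sin(a),0],[np.sin(a),-np.cos(a),0],[0,0,-1]])
L=(X-T)@M
for u in (130,140,148,152,364,372): print(u,[(v,*L[v,u].round(0).astype(int).tolist()) for v in range(235,300,8) if L[v,u,0]==L[v,u,0]])
m=(abs(L[...,0])<25)&(abs(L[...,1])<70)&(L[...,2]<20);print('tipmost z',np.percentile(L[m][:,2],[90,99,100]))
p,d,X,(m,R,t)=snap('wrist');o=status.get_obs();M=Ro.from_quat(o['eef_rot']).as_matrix();L=(X-o['tcp_pos'])@M
m=(abs(L[...,0])<30)&(abs(L[...,1])>6)&(abs(L[...,1])<14)&(L[...,2]<0);print('closed',np.percentile(L[m][:,2],[90,99,100]))
m=(abs(L[...,0])<30)&(L[...,2]>-30)&(L[...,2]<-18);print(m.sum(),L[m].round(0)[::6].tolist())
"
```

```text
130 [(235, -106, -169, 241), (243, -117, -169, 240), (251, 11, -49, -52), (259, 11, -46, -59), (267, 11, -44, -65), (275, 8, -44, -67), (283, 6, -43, -68), (291, 4, -44, -69), (299, 1, -44, -69)]
140 [(235, -106, -155, 241), (243, 11, -47, -46), (251, 11, -45, -53), (259, 10, -43, -58), (267, 8, -43, -59), (275, 4, -44, -59), (283, 1, -44, -59), (291, -2, -43, -60), (299, -4, -43, -61)]
148 [(235, -107, -145, 241), (243, 11, -44, -46), (251, 9, -43, -48), (259, 5, -44, -48), (267, 3, -43, -50), (275, 0, -43, -51), (283, -3, -43, -52), (291, -7, -44, -51), (299, -10, -44, -53)]
152 [(235, -107, -140, 242), (243, 9, -44, -42), (251, 6, -44, -43), (259, 3, -43, -45), (267, 0, -43, -46), (275, -3, -43, -47), (283, -6, -44, -47), (291, -9, -43, -48), (299, -202, -147, 241)]
364 [(235, -106, 139, 241), (243, 11, 42, -45), (251, 8, 42, -46), (259, 5, 42, -48), (267, 1, 42, -47), (275, -1, 42, -49), (283, -4, 42, -50), (291, -7, 42, -51), (299, -10, 41, -52)]
372 [(235, -107, 150, 242), (243, 11, 45, -46), (251, 11, 43, -53), (259, 8, 42, -55), (267, 6, 42, -56), (275, 3, 42, -57), (283, 1, 
[... 441 characters left out ...]
 -23.0], [12.0, -5.0, -22.0], [12.0, -2.0, -24.0], [13.0, 1.0, -25.0], [12.0, 4.0, -22.0], [12.0, -4.0, -24.0], [12.0, -1.0, -25.0], [12.0, 2.0, -24.0], [11.0, -5.0, -24.0], [12.0, -2.0, -25.0], [12.0, 1.0, -26.0], [12.0, 3.0, -25.0], [11.0, -4.0, -24.0], [11.0, -1.0, -25.0], [11.0, 1.0, -24.0], [11.0, 4.0, -24.0], [10.0, -3.0, -24.0], [11.0, -0.0, -25.0], [11.0, 2.0, -25.0], [10.0, -5.0, -24.0], [10.0, -2.0, -23.0], [10.0, 1.0, -25.0], [10.0, 4.0, -25.0], [10.0, -4.0, -25.0], [10.0, -1.0, -26.0], [10.0, 2.0, -25.0], [10.0, 5.0, -25.0], [10.0, -3.0, -25.0], [9.0, 0.0, -24.0], [9.0, 3.0, -25.0], [9.0, -5.0, -25.0], [9.0, -2.0, -25.0], [9.0, 1.0, -24.0], [9.0, 4.0, -24.0], [10.0, -3.0, -30.0]]
```

Call:
move_arm --grip '[100,100,100,100,100]' --pt "0 0 0" --pt "0 0 0" --pt "0 0 0" --pt "0 0 0" --pt "0 0 0" --spin '[0,0,0,0,0]'

```text
time_s: 6.08
tcp_pos: [367.6, -300.1, 83.8]
eef_rot: [0.254, 0.967, -0.0, 0.0]
contact_force: [0.0, 0.2, 0.3]
width: 51.7
gripper_force: 0.0
```

Call:
move_arm --grip '[100,100,100,100,100]' --pt "0 0 0.7" --pt "0 0 0.7" --pt "0 0 0.7" --pt "0 0 0.6" --pt "0 0 0" --spin '[0,0,0,0,0]'

```text
time_s: 6.5
tcp_pos: [367.0, -299.5, 55.3]
eef_rot: [0.254, 0.967, 0.001, -0.001]
contact_force: [0.3, -0.6, -0.1]
width: 52.0
gripper_force: 0.0
```

Call:
move_arm --grip '[140,180,200,220,230]' --pt "0 0 0" --pt "0 0 0" --pt "0 0 0" --pt "0 0 0" --pt "0 0 0" --spin '[0,0,0,0,0]'

```text
time_s: 6.92
tcp_pos: [368.4, -299.3, 57.2]
eef_rot: [0.255, 0.967, 0.001, 0.001]
contact_force: [5.9, 8.3, 2.3]
width: 8.9
gripper_force: 40.5
```

Call:
move_arm --grip '[255,255,255,255]' --pt "0 0 0" --pt "0 0 0" --pt "0 0 0" --pt "0 0 0" --spin '[0,0,0,0]'

```text
time_s: 7.25
tcp_pos: [368.4, -299.3, 57.3]
eef_rot: [0.254, 0.967, 0.001, 0.001]
contact_force: [6.8, 9.1, 5.0]
width: 9.0
gripper_force: 58.8
```

```bash
python3 -c "
from h import *
go(367.6,-300.2,57,97.85);o=status.get_obs();print(o['gripper_force'],o['contact_force'],o['wrist_torque'])
"
```

```text
tcp [ 368.4 -299.3   57.3] psi 150.52 tilt [ 0.001  0.001 -1.   ] w 9.0 t 7.25 j [-0.78  0.44  1.96  0.    0.74 -1.84]
  dp cm [ 0.02 -0.12  0.03] spin 52.67
58.76621067523956 [6.77046693 9.12553348 5.0026848 ] [ 1.37058161 -0.95162219 -0.05516135]
```

Call:
move_arm --grip '[255,255,255,255,255]' --pt "0 0.12 0" --pt "0 0 0" --pt "0 0 0" --pt "0 0 0" --pt "0 0 0" --spin '[0,5.27,5.27,5.27,5.27]'

```text
time_s: 7.67
tcp_pos: [368.4, -299.2, 57.3]
eef_rot: [0.429, 0.903, -0.0, 0.0]
contact_force: [0.4, 2.3, 4.0]
width: 9.1
gripper_force: 59.1
```

Call:
move_arm --grip '[255,255,255,255,255]' --pt "0 0 0" --pt "0 0 0" --pt "0 0 0" --pt "0 0 0" --pt "0 0 0" --spin '[5.27,5.27,5.27,5.27,5.27]'

```text
time_s: 8.08
tcp_pos: [368.4, -299.1, 57.3]
eef_rot: [0.624, 0.782, -0.0, 0.0]
contact_force: [-0.0, 1.4, 5.8]
width: 9.0
gripper_force: 59.2
```

Call:
move_arm --grip '[255,255,255,255]' --pt "0 0 0" --pt "0 0 0" --pt "0 0 0" --pt "0 0 0" --spin '[5.24,0,0,0]'

```text
time_s: 8.42
tcp_pos: [368.5, -299.1, 57.3]
eef_rot: [0.656, 0.755, 0.0, 0.0]
contact_force: [-0.0, 2.6, 5.8]
width: 9.2
gripper_force: 59.2
```

```bash
python3 -c "
from h import *
go(367.6,-300.2,57,97.85);o=status.get_obs();print(o['gripper_force'],o['contact_force'],o['wrist_torque'])
"
```

```text
tcp [ 368.5 -299.1   57.3] psi 97.98 tilt [ 0.001 -0.    -1.   ] w 9.2 t 8.42 j [-0.78  0.44  1.96  0.    0.74 -0.92]
  dp cm [-0.09 -0.1   0.03] spin 0.13
59.23924505710602 [-0.02628432  2.60367736  5.83086661] [0.36139607 0.02707858 0.03472045]
```

Call:
move_arm --grip '[170,130,100,60,60]' --pt "0 0 0" --pt "0 0 0" --pt "0 0 0" --pt "0 0 0" --pt "0 0 -2" --spin '[0,0,0,0,0]'

```text
time_s: 8.83
tcp_pos: [366.8, -297.8, 74.6]
eef_rot: [0.657, 0.754, 0.0, -0.002]
contact_force: [-0.8, 0.4, -1.1]
width: 65.3
gripper_force: 0.0
```

Call:
move_arm --grip '[60,60,60,60,60]' --pt "2 0 -3" --pt "2 0 -3" --pt "0 0 -3" --pt "0 0 -3" --pt "0 0 0" --spin '[0,0,0,0,0]'

```text
time_s: 9.25
tcp_pos: [364.6, -260.8, 201.9]
eef_rot: [0.657, 0.754, -0.0, 0.004]
contact_force: [0.6, -0.4, 0.1]
width: 65.3
gripper_force: 0.0
```

```bash
python3 -c "
from h import *
for k in range(1):
  p,d,X,(m,R,t)=snap('wrist')
  v,u=np.nonzero((X[...,2]>100)&(X[...,2]<114)&(abs(X[...,0]-368)<22)&(abs(X[...,1]+300)<22));q=X[v,u];print(len(v),cv2.minAreaRect(q[:,:2].astype(np.float32)))
  ev=np.linalg.eigh(np.cov(q[:,:2].T))[1][:,1];print('axis',np.degrees(np.arctan2(*ev[::-1]))%180)
  mm=(X[...,2]>56)&(X[...,2]<64)&(abs(X[...,0]-368)<90)&(abs(X[...,1]+298)<90);print(cv2.minAreaRect(X[mm][:,:2].astype(np.float32)))
  g=viewer.look_for('ring_dot','wrist');print(g[:2])
c=R@np.array([368,-299,90])+t; a,b=(c[:2]/c[2]*m['fx']+[m['cx'],m['cy']]).astype(int)
cv2.imwrite('pics/w3.png',cv2.resize(p[max(0,b-55):b+55,a-70:a+70,::-1],(700,550),interpolation=cv2.INTER_CUBIC))
go(0,0,0)
"
```

```text
384 ((368.17645263671875, -299.97283935546875), (9.343416213989258, 26.9747257232666), 7.786346435546875)
axis 97.95144019091784
((367.9014587402344, -299.8423767089844), (119.131591796875, 118.32128143310547), 7.800088405609131)
[{'location': [362.4, -295.9, 76.4], 'score': 0.7}]
tcp [ 363.  -259.6  197.5] psi 97.89 tilt [ 0.002 -0.002 -1.   ] w 65.6 t 9.35 j [-0.73  0.17  1.92 -0.    1.05 -0.86]
  dp cm [ 30.74 -32.42  19.65] spin None
```

View pics/w3.png

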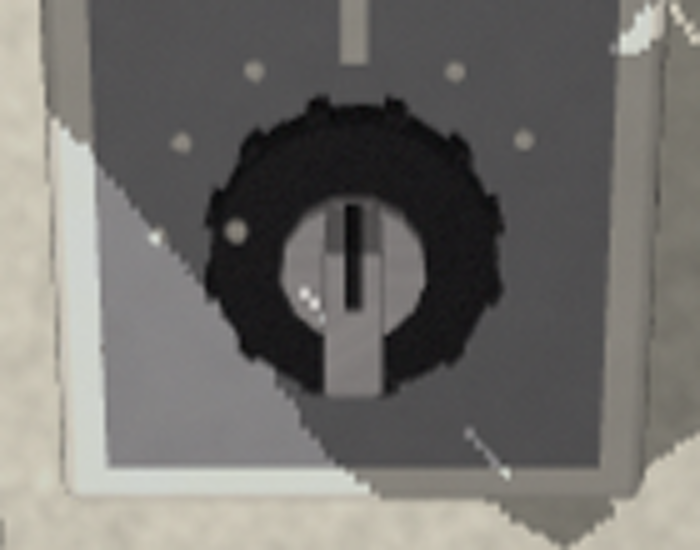

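Call:
move_arm --grip '[60,60,60,60,60]' --pt "3.5 1.6 -0.4" --pt "3.5 1.6 -0.4" --pt "3.5 1.6 -0.4" --pt "3.5 1.6 -0.4" --pt "3.5 1.6 -0.4" --spin '[0,0,0,0,0]'

```text
time_s: 9.77
tcp_pos: [417.5, -73.3, 215.6]
eef_rot: [0.657, 0.754, -0.0, -0.001]
contact_force: [-0.4, -0.4, 0.4]
width: 65.0
gripper_force: 0.0
```

Call:
move_arm --grip '[60,60,60,60,60]' --pt "3.5 1.6 -0.4" --pt "3.5 1.6 0" --pt "0 0 0" --pt "0 0 0" --pt "0 0 0" --spin '[-7.1,-7.1,-7.1,-7.1,-7.1]'

```text
time_s: 10.18
tcp_pos: [434.9, 0.5, 219.2]
eef_rot: [0.392, 0.92, -0.0, -0.001]
contact_force: [0.6, 0.2, -1.3]
width: 65.1
gripper_force: 0.0
```

Call:
move_arm --grip '[60,60,60,60,60]' --pt "0 0 0" --pt "0 0 0" --pt "0 0 0" --pt "0 0 0" --pt "0 0 0" --spin '[-7.1,-7.1,-7.1,-7.1,-7.1]'

```text
time_s: 10.6
tcp_pos: [434.8, -0.3, 219.2]
eef_rot: [0.094, 0.996, 0.0, -0.001]
contact_force: [0.6, 0.1, -0.3]
width: 65.4
gripper_force: 0.0
```

Call:
move_arm --grip '[60,60,60,60,60]' --pt "0 3.7 0" --pt "0 3.7 0" --pt "0 3.7 0" --pt "0 3.7 0" --pt "0 3.7 0" --spin '[-7.1,-7.1,-1.2,0,0]'

```text
time_s: 11.02
tcp_pos: [436.8, 185.1, 219.2]
eef_rot: [-0.037, 0.999, -0.0, -0.001]
contact_force: [0.2, -0.5, -0.2]
width: 65.4
gripper_force: 0.0
```

```bash
python3 -c "
from h import *
go(470,300,220,184.3)
"
```

```text
tcp [436.8 185.1 219.2] psi -175.73 tilt [-0.002 -0.001 -1.   ] w 65.4 t 11.02 j [ 0.3   0.2   1.82 -0.    1.13 -1.34]
  dp cm [-4.17 11.21 -0.1 ] spin -0.03
```

Call:
move_arm --grip '[60,60,60,60]' --pt "-1 3.7 0" --pt "-1 3.7 0" --pt "-1 3.5 0" --pt "0 0 0" --spin '[0,0,0,0]'

```text
time_s: 11.35
tcp_pos: [459.5, 299.1, 218.7]
eef_rot: [-0.039, 0.999, 0.0, -0.001]
contact_force: [0.5, -0.5, -1.1]
width: 65.3
gripper_force: 0.0
```

```bash
cat >> h.py <<'E'
def rack():
    p,d,X,_=snap('wrist')
    b=(X[...,0]>400)&(X[...,0]<780)&(X[...,1]>170)&(X[...,1]<460)
    h=b&(X[...,2]>55)&(X[...,2]<64)&(X[...,0]>600)
    r=cv2.minAreaRect(X[h][:,:2].astype(np.float32)); a=r[2] if r[2]<45 else r[2]-90
    print('hood',r,np.median(X[h][:,2]))
    ax=np.array([np.cos(np.radians(a)),np.sin(np.radians(a))])
    m=(b&(X[...,2]>36.5)&(X[...,2]<44)&(X[...,0]<625)).astype(np.uint8)
    m=cv2.morphologyEx(m,cv2.MORPH_OPEN,np.ones((5,5)))
    n,l,s,c=cv2.connectedComponentsWithStats(m)
    for i in range(1,n):
        if s[i,4]>800:
            q=X[l==i];r=cv2.minAreaRect(q[:,:2].astype(np.float32));u=q[:,:2]@ax
            print('bar c',np.round(r[0],1),'size',np.round(r[1],1),'ang',round(r[2],2),'z',np.median(q[:,2]).round(1),'a-end',(np.array(r[0])-max(r[1])/2*ax).round(1))
    return p,X
E
python3 -c "
from h import *
p,X=rack();cv2.imwrite('pics/r1.png',p[:,:,::-1]);go(0,0,0)
"
```

```text
hood ((643.1390991210938, 312.4961853027344), (57.20259094238281, 200.30953979492188), 4.672327041625977) 59.07946398507263
bar c [537.8 279.2] size [174.8  20.1] ang 4.06 z 40.2 a-end [450.7 272.1]
bar c [531.9 384.7] size [179.2  20.5] ang 4.12 z 40.1 a-end [442.6 377.4]
bar c [540.8 226. ] size [168.9  20.4] ang 3.99 z 40.3 a-end [456.6 219.1]
tcp [459.  296.6 218.5] psi -175.55 tilt [-0.003 -0.001 -1.   ] w 65.1 t 11.4 j [ 0.49  0.33  1.64  0.    1.17 -1.16]
  dp cm [ 48.   -25.99  22.01] spin None
```

View pics/r1.png

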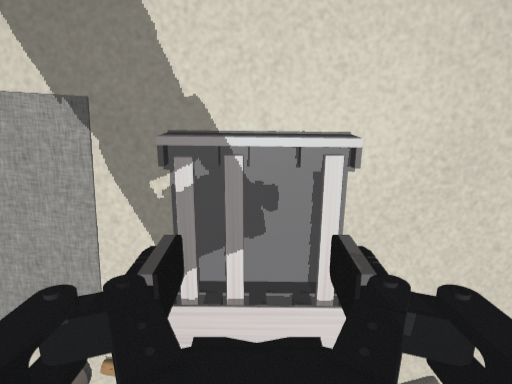

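Call:
move_arm --grip '[142,142,142,142,142]' --pt "-0.95 -2.58 2.5" --pt "-0.95 -2.58 2.5" --pt "-0.96 -2.58 2.5" --pt "0 0 3.5" --pt "0 0 3.5" --spin '[0.39,0,0,0,0]'

```text
time_s: 11.82
tcp_pos: [493.4, 217.0, 73.9]
eef_rot: [-0.032, 0.999, -0.0, -0.0]
contact_force: [0.3, 0.6, 0.7]
width: 37.7
gripper_force: 0.0
```

Call:
move_arm --grip '[142,142,142]' --pt "0 0 3.3" --pt "0 0 0" --pt "0 0 0" --spin '[0,0,0]'

```text
time_s: 12.07
tcp_pos: [492.2, 218.2, 41.6]
eef_rot: [-0.034, 0.999, -0.001, -0.002]
contact_force: [-0.8, 0.3, 0.6]
width: 38.1
gripper_force: 0.0
```

```bash
python3 -c "
from h import *
go(493.5,221.7,-5,-175.94)
p,d,X,_=snap('wrist')
m=(X[...,2]>36)&(X[...,2]<44)&(X[...,0]<490)&(abs(X[...,1]-221)<25);print(m.sum(),cv2.minAreaRect(X[m][:,:2].astype(np.float32)))
"
```

```text
tcp [492.2 218.2  41.6] psi -176.15 tilt [-0.004 -0.002 -1.   ] w 38.1 t 12.07 j [ 0.33  0.56  1.8  -0.    0.79 -1.31]
  dp cm [-0.17  0.34  4.66] spin -0.21
2572 ((462.3028564453125, 222.8074188232422), (56.292606353759766, 50.01900100708008), 3.729522466659546)
```

Call:
move_arm --grip '[142,142,142,142,142]' --pt "-0.1 0.34 1.5" --pt "0 0 1.5" --pt "0 0 1.6" --pt "0 0 0" --pt "0 0 0" --spin '[-0.2,0,0,0,0]'

```text
time_s: 12.53
tcp_pos: [494.9, 223.0, -1.7]
eef_rot: [-0.036, 0.999, 0.0, 0.001]
contact_force: [0.3, -0.2, -0.3]
width: 37.9
gripper_force: 0.0
```

```bash
python3 -c "
from h import *
go(493.5,221.7,-5,-175.94);o=status.get_obs();print(o['contact_force'])
p,d,X,_=snap('wrist')
M=Ro.from_quat(o['eef_rot']).as_matrix();L=(X-o['tcp_pos'])@M
for v in range(190,270,12): print(v,[(u,*L[v,u].round(0).astype(int).tolist()) for u in range(190,330,12) if L[v,u,0]==L[v,u,0]])
cv2.imwrite('pics/r2.png',p[:,:,::-1])
"
```

```text
tcp [494.9 223.   -1.7] psi -175.91 tilt [ 0.001  0.    -1.   ] w 37.9 t 12.53 j [ 0.34  0.64  1.81 -0.    0.7  -1.3 ]
  dp cm [ 0.15 -0.12  0.33] spin 0.03
[ 0.28963405 -0.17446233 -0.2983855 ]
190 [(190, 22, -35, -3), (202, 34, -21, -50), (214, 32, -18, -39), (226, 29, -14, -31), (238, 32, -8, -42), (250, 32, -3, -42), (262, 32, 1, -41), (274, 32, 6, -41), (286, 30, 12, -32), (298, 30, 17, -32), (310, 35, 19, -50), (322, 34, 23, -50)]
202 [(190, 15, -36, -2), (202, 30, -21, -50), (214, 24, -19, -32), (226, 24, -14, -33), (238, 27, -8, -42), (250, 27, -4, -42), (262, 27, 1, -42), (274, 28, 6, -43), (286, 24, 12, -31), (298, 24, 17, -32), (310, 30, 19, -50), (322, 30, 23, -49)]
214 [(190, 8, -36, -1), (202, 8, -30, -2), (214, 10, -23, -6), (226, 9, -17, -5), (238, 23, -8, -43), (250, 22, -4, -42), (262, 23, 1, -43), (274, 22, 6, -42), (286, 9, 14, -5), (298, 10, 20, -5), (310, 10, 27, -6), (322, 9, 33, -4)]
226 [(190, 2, -36, -2), (202, 1, -30, -1), (214, 3, -23, -5), (226, 3, -17, -5), (238, 17, -8, -42), (250, 17, -4, -42), (262, 17, 1, -42), (274, 17, 6, -42), (286, 3, 14, -6), (298, 3, 21, -4), (310, 3, 27, -5), (322, 3, 33, -4)]
238 [(190, -5, -37, -2), (202, 12, -23, -41), (214, 7, -20, -30), (226, -4, -17, -4), (238, 12, -8, -42), (250, 12, -4, -43), (262, 12, 1, -42), (274, 12, 6, -42), (286, -4, 15, -4), (298, -3, 21, -6), (310, 12, 21, -41), (322, -4, 34, -5)]
250 [(190, 11, -26, -52), (202, 11, -22, -51), (214, 2, -20, -32), (226, -11, -17, -5), (238, 7, -9, -43), (250, 7, -4, -43), (262, 7, 1, -42), (274, 7, 6, -42), (286, -11, 15, -5), (298, 0, 18, -28), (310, 11, 19, -51), (322, 11, 24, -51)]
262 [(190, 11, -24, -62), (202, 12, -20, -62), (214, -4, -20, -33), (226, -17, -17, -6), (238, 1, -9, -42), (250, 1, -4, -41), (262, 2, 1, -43), (274, 2, 6, -42), (286, -17, 15, -6), (298, -5, 18, -30), (310, 11, 18, -60), (322, 11, 22, -61)]
```

View pics/r2.png

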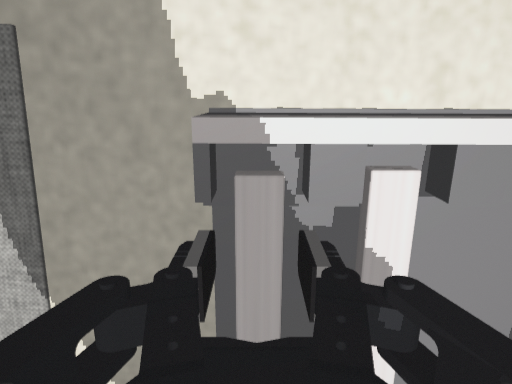

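Call:
move_arm --grip '[180,200,220,255,255]' --pt "0 -0.1 0.1" --pt "0 0 0" --pt "0 0 0" --pt "0 0 0" --pt "0 0 0" --spin '[0,0,0,0,0]'

```text
time_s: 13.0
tcp_pos: [495.2, 222.0, -2.5]
eef_rot: [-0.036, 0.999, 0.0, 0.001]
contact_force: [-1.4, -1.7, 10.4]
width: 18.3
gripper_force: 58.5
```

Call:
move_arm --grip '[255,255,255,255,255]' --pt "0 0 0" --pt "0 0 0" --pt "0 0 -0.5" --pt "0 0 -0.5" --pt "0 0 -0.5" --spin '[0,0,0,0,0]'

```text
time_s: 13.42
tcp_pos: [494.4, 221.9, 11.6]
eef_rot: [-0.036, 0.999, 0.0, 0.0]
contact_force: [-0.9, -0.2, -1.4]
width: 18.5
gripper_force: 58.9
```

Call:
move_arm --grip '[255,255,255,255,255]' --pt "0 0 -0.4" --pt "0 0 -0.4" --pt "0 0 -0.3" --pt "0 0 0" --pt "0 0 0" --spin '[0,0,0,0,0]'

```text
time_s: 13.83
tcp_pos: [494.3, 221.8, 21.7]
eef_rot: [-0.036, 0.999, -0.0, -0.0]
contact_force: [2.1, 0.2, -4.4]
width: 18.5
gripper_force: 58.7
```

```bash
cat >> h.py <<'E'
def held():
    o=status.get_obs();p,d,X,_=snap('wrist');M=Ro.from_quat(o['eef_rot']).as_matrix();L=(X-o['tcp_pos'])@M
    v=np.arange(384);s=L[:,240:272].reshape(-1,3);k=(s[:,0]>13)&(s[:,0]<70)&(s[:,2]<-20)&(s[:,2]>-75)&(abs(s[:,1])<9)
    s=s[k];
    if len(s)>30:
        f=np.polyfit(s[:,0],s[:,2],1);r=s[abs(np.polyval(f,s[:,0])-s[:,2])<3];f=np.polyfit(r[:,0],r[:,2],1)
        print('bar top: tilt',f[0].round(3),'z at grip',f[1].round(1),'end x',np.percentile(r[:,0],99).round(1),len(r))
    else: print('no bar',len(s))
    return p
E
python3 -c "
from h import *
go(493.5,221.7,-5,-175.94);o=status.get_obs();print(o['contact_force'],o['gripper_force']);held()
"
```

```text
tcp [494.3 221.8  21.7] psi -175.92 tilt [-0. -0. -1.] w 18.5 t 13.83 j [ 0.34  0.6   1.8  -0.    0.74 -1.31]
  dp cm [ 0.08 -0.01  2.67] spin 0.02
[ 2.06186008  0.16390185 -4.44806074] 58.71756970882416
bar top: tilt 0.51 z at grip -56.9 end x 59.9 1203
```

Call:
move_arm --grip '[255,255,255,255,255]' --pt "0 0 -0.3" --pt "0 0 0" --pt "1 0 0" --pt "1.5 0 0" --pt "1.5 0 0" --spin '[0,0,0,0,0]'

```text
time_s: 14.3
tcp_pos: [453.4, 218.9, 24.7]
eef_rot: [-0.036, 0.999, 0.0, 0.0]
contact_force: [0.6, -0.2, -2.3]
width: 18.5
gripper_force: 59.1
```

```bash
sed -i 's/s\[:,0\]<70/s[:,0]<34/' h.py; python3 -c "
from h import *
go(493.5,221.7,-5,-175.94);o=status.get_obs();print(o['contact_force'],o['gripper_force']);held()
"
```

```text
tcp [453.4 218.9  24.7] psi -175.93 tilt [ 0.  0. -1.] w 18.5 t 14.3 j [ 0.36  0.54  1.9   0.    0.7  -1.28]
  dp cm [-4.02 -0.01  2.97] spin 0.01
[ 0.64785394 -0.21642957 -2.33925495] 59.072497487068176
bar top: tilt -0.08 z at grip -42.5 end x 33.8 1570
```

Call:
move_arm --grip '[255,255,255,255,255]' --pt "1.5 0 0" --pt "1.5 0 0" --pt "1.5 0 0" --pt "1.5 0 0" --pt "0 0 -1" --spin '[0,0,0,0,0]'

```text
time_s: 14.77
tcp_pos: [391.1, 214.0, 33.9]
eef_rot: [-0.036, 0.999, -0.001, -0.002]
contact_force: [0.2, 0.0, -0.7]
width: 18.4
gripper_force: 59.2
```

Call:
move_arm --grip '[255,255,255,255,255]' --pt "0 0 -1.5" --pt "0 0 -1.5" --pt "0 0 -1.5" --pt "0 0 -1" --pt "0 0 0" --spin '[0,0,0,0,0]'

```text
time_s: 15.18
tcp_pos: [396.1, 215.4, 92.1]
eef_rot: [-0.036, 0.999, 0.001, 0.002]
contact_force: [0.5, -0.3, -1.2]
width: 18.3
gripper_force: 59.2
```

```bash
python3 -c "
from h import *
go(476.4,-44.1,60,181.4);o=status.get_obs();print(o['contact_force'],o['gripper_force']);held()
"
```

```text
tcp [396.1 215.4  92.1] psi -175.91 tilt [ 0.004  0.002 -1.   ] w 18.3 t 15.18 j [ 0.39  0.34  2.   -0.    0.79 -1.25]
  dp cm [ -6.15 -26.46   3.2 ] spin 2.69
[ 0.52976661 -0.27471553 -1.21396648] 59.22488272190094
bar top: tilt -0.071 z at grip -42.5 end x 33.8 1582
```

Call:
move_arm --grip '[255,255,255,255,255]' --pt "-0.3 -3.3 0" --pt "-0.9 -3.8 0" --pt "-0.9 -3.8 0" --pt "-0.9 -3.8 0" --pt "-0.9 -3.8 0" --spin '[0,0,0,0,0]'

```text
time_s: 15.65
tcp_pos: [446.6, 31.1, 89.1]
eef_rot: [-0.036, 0.999, 0.0, -0.0]
contact_force: [1.3, 0.2, -1.4]
width: 18.4
gripper_force: 59.3
```

Call:
move_arm --grip '[255,255,255,255,255]' --pt "-0.9 -3.6 0" --pt "-0.9 -3.0 0" --pt "-0.5 -1.4 0" --pt "0 0 1.0" --pt "0 0 0" --spin '[0,0,1.3,1.4,0]'

```text
time_s: 16.07
tcp_pos: [474.1, -45.4, 77.6]
eef_rot: [-0.011, 1.0, 0.0, -0.002]
contact_force: [-1.0, 0.6, -2.4]
width: 18.3
gripper_force: 59.2
```

```bash
python3 -c "
from h import *
go(476.4,-44.1,0,181.4);o=status.get_obs();print(o['contact_force'],o['gripper_force']);held()
"
```

```text
tcp [474.1 -45.4  77.6] psi -178.79 tilt [-0.003  0.001 -1.   ] w 18.3 t 16.07 j [-0.19  0.41  1.95  0.    0.79 -1.79]
  dp cm [-0.26  0.12  7.76] spin -0.19
[-1.02077261  0.59725458 -2.37347003] 59.24381911754608
bar top: tilt -0.071 z at grip -42.6 end x 33.8 1580
```

Call:
move_arm --grip '[255,255,255,255,255]' --pt "-0.2 0.12 2" --pt "0 0 2" --pt "0 0 2" --pt "0 0 1.5" --pt "0 0 1" --spin '[0,0,0,0,0]'

```text
time_s: 16.53
tcp_pos: [476.0, -42.6, -6.8]
eef_rot: [-0.013, 1.0, 0.0, -0.001]
contact_force: [-0.2, 0.4, -1.4]
width: 18.4
gripper_force: 59.3
```

Call:
move_arm --grip '[255,255,255,255,255]' --pt "0 0 0.5" --pt "0 0 0.5" --pt "0 0 0" --pt "0 0 0" --pt "0 0 0" --spin '[0,0,0,0,0]'

```text
time_s: 16.95
tcp_pos: [477.6, -43.9, -14.6]
eef_rot: [-0.012, 1.0, -0.0, 0.0]
contact_force: [-0.0, -0.7, -1.1]
width: 18.5
gripper_force: 59.3
```

```bash
python3 -c "
from h import *
go(476.4,-44.1,-23,181.4);o=status.get_obs();print(o['contact_force'],o['gripper_force']);held()
"
```

```text
tcp [477.6 -43.9 -14.6] psi -178.61 tilt [ 0.001 -0.    -1.   ] w 18.5 t 16.95 j [-0.19  0.59  1.97  0.    0.58 -1.78]
  dp cm [ 0.12 -0.01  0.84] spin -0.01
[-0.01437081 -0.65854289 -1.10006342] 59.27616477012634
bar top: tilt -0.069 z at grip -42.6 end x 33.8 1582
```

Call:
move_arm --grip '[255,255,255,255,255]' --pt "0 0 0.4" --pt "0 0 0.3" --pt "0 0 0.2" --pt "0 0 0" --pt "0 0 0" --spin '[0,0,0,0,0]'

```text
time_s: 17.42
tcp_pos: [477.7, -44.0, -22.7]
eef_rot: [-0.012, 1.0, -0.0, 0.001]
contact_force: [-8.8, 0.5, 28.9]
width: 18.4
gripper_force: 75.3
```

```bash
python3 -c "
from h import *
go(476.4,-44.1,-23,181.4);o=status.get_obs();print(o['contact_force'],o['gripper_force']);held()
"
```

```text
tcp [477.7 -44.  -22.7] psi -178.62 tilt [ 0.001 -0.    -1.   ] w 18.4 t 17.42 j [-0.19  0.6   1.97 -0.    0.56 -1.78]
  dp cm [ 0.13 -0.    0.03] spin -0.02
[-8.83690203  0.52879104 28.91248696] 75.3355800441932
bar top: tilt -0.037 z at grip -42.6 end x 33.8 1591
```

Call:
move_arm --grip '[255,200,170,145,142]' --pt "0 0 -0.1" --pt "0 0 0" --pt "0 0 0" --pt "0 0 0" --pt "0 0 0" --spin '[0,0,0,0,0]'

```text
time_s: 17.88
tcp_pos: [477.1, -43.9, -23.4]
eef_rot: [-0.012, 1.0, 0.0, -0.0]
contact_force: [-0.1, -0.4, -0.0]
width: 37.4
gripper_force: 0.0
```

Call:
move_arm --grip '[142,142,142,142,142]' --pt "0 0 -1" --pt "0 0 -2" --pt "0 0 -4" --pt "0 0 -4" --pt "0 0 -4" --spin '[0,0,0,0,0]'

```text
time_s: 18.3
tcp_pos: [476.6, -43.8, 129.0]
eef_rot: [-0.012, 1.0, 0.0, -0.0]
contact_force: [-0.2, -0.1, -0.4]
width: 37.9
gripper_force: 0.0
```

Call:
move_arm --grip '[100,100,100,100,100]' --pt "0 3.6 -3" --pt "0 3.8 -3" --pt "0 3.8 -3" --pt "0 3.8 0" --pt "0 3.8 0" --spin '[0,0,0,0,0]'

```text
time_s: 18.72
tcp_pos: [473.3, 131.1, 207.5]
eef_rot: [-0.012, 1.0, 0.0, 0.002]
contact_force: [1.0, -1.2, -0.3]
width: 52.0
gripper_force: 0.0
```

Call:
move_arm --grip '[100,100,100,100,100]' --pt "0 3.8 0" --pt "0 3.8 0" --pt "0 2.5 0" --pt "0 0 0" --pt "0 0 0" --spin '[-2,-0.7,0,0,0]'

```text
time_s: 19.13
tcp_pos: [467.6, 231.1, 205.4]
eef_rot: [-0.037, 0.999, -0.0, -0.0]
contact_force: [-0.7, -0.1, -0.4]
width: 51.7
gripper_force: 0.0
```

```bash
cat >> h.py <<'E'
def board(cam='wrist',z0=9,z1=18):
    p,d,X,_=snap(cam)
    m=((X[...,0]>390)&(X[...,0]<725)&(X[...,1]>-210)&(X[...,1]<125)&(X[...,2]>z0)&(X[...,2]<z1)).astype(np.uint8)
    n,l,s,c=cv2.connectedComponentsWithStats(m)
    for i in range(1,n):
        if s[i,4]>150:
            q=X[l==i];r=cv2.minAreaRect(q[:,:2].astype(np.float32));print(cam,'on board',np.round(r[0],1),np.round(r[1],1),round(r[2],1),'z',np.percentile(q[:,2],[5,50,95]).round(1))
    return p
E
python3 -c "
from h import *
go(0,0,0);rack();board('top')
"
```

```text
tcp [467.6 231.1 205.4] psi -175.79 tilt [-0. -0. -1.] w 51.7 t 19.13 j [ 0.37  0.3   1.72 -0.    1.12 -1.27]
  dp cm [ 48.33 -19.61  20.55] spin None
hood ((648.0714721679688, 316.6939392089844), (222.375244140625, 62.06658172607422), 77.64025115966797) 59.01329836881917
bar c [537.8 279.1] size [174.5  20.2] ang 4.1 z 40.2 a-end [452.5 297.8]
bar c [517.7 383.3] size [150.2  21.3] ang 4.22 z 40.1 a-end [444.3 399.4]
top on board [557.8 -41.7] [238.   20.1] 1.6 z [10.1 13.6 17.1]
```

Call:
move_arm --grip '[142,142,142,142,142]' --pt "-1.25 2.1 2" --pt "-1.25 2.1 3" --pt "0 0 3.5" --pt "0 0 3.5" --pt "0 0 3" --spin '[0.15,0,0,0,0]'

```text
time_s: 19.65
tcp_pos: [489.9, 272.6, 53.2]
eef_rot: [-0.034, 0.999, -0.0, -0.0]
contact_force: [0.1, -0.1, -1.1]
width: 37.9
gripper_force: 0.0
```

Call:
move_arm --grip '[142,142,142,142,142]' --pt "0 0 1" --pt "0 0 0" --pt "0 0 0" --pt "0 0 0" --pt "0 0 0" --spin '[0,0,0,0,0]'

```text
time_s: 20.07
tcp_pos: [491.3, 274.2, 47.1]
eef_rot: [-0.034, 0.999, 0.001, 0.001]
contact_force: [0.8, -0.1, -0.7]
width: 37.5
gripper_force: 0.0
```

```bash
cat >> h.py <<'E'
def mid():
    o=status.get_obs();p,d,X,_=snap('wrist');M=Ro.from_quat(o['eef_rot']).as_matrix();L=(X-o['tcp_pos'])@M
    m=(X[...,2]>36.5)&(X[...,2]<44)&(L[...,0]>-10)&(L[...,0]<25)&(abs(L[...,1])<16)
    q=L[m];print('bar in tool y',np.percentile(q[:,1],[2,50,98]).round(1),len(q))
E
python3 -c "
from h import *
go(489.6,274.9,-2.5,-175.94);mid()
"
```

```text
tcp [491.3 274.2  47.1] psi -176.08 tilt [ 0.003  0.001 -1.   ] w 37.5 t 20.07 j [ 0.43  0.58  1.74 -0.    0.82 -1.21]
  dp cm [0.18 0.07 4.96] spin -0.14
bar in tool y [-7.8  1.6 11.2] 2157
```

Call:
move_arm --grip '[142,142,142,142,142]' --pt "0.1 0.12 1.7" --pt "0 0 1.7" --pt "0 0 1.5" --pt "0 0 0" --pt "0 0 0" --spin '[-0.14,0,0,0,0]'

```text
time_s: 20.53
tcp_pos: [489.1, 275.2, -3.4]
eef_rot: [-0.036, 0.999, -0.0, 0.0]
contact_force: [0.4, 0.3, 0.3]
width: 37.8
gripper_force: 0.0
```

Call:
move_arm --grip '[180,200,220,255,255]' --pt "0 0 0" --pt "0 0 0" --pt "0 0 0" --pt "0 0 0" --pt "0 0 0" --spin '[0,0,0,0,0]'

```text
time_s: 20.95
tcp_pos: [489.9, 275.5, -2.3]
eef_rot: [-0.036, 0.999, 0.0, 0.001]
contact_force: [-1.5, 0.1, 6.5]
width: 18.7
gripper_force: 58.6
```

```bash
python3 -c "
from h import *
go(489.6,274.9,-2.5,-175.94);o=status.get_obs();print(o['contact_force'],o['gripper_force']);held()
"
```

```text
tcp [489.9 275.5  -2.3] psi -175.91 tilt [ 0.002  0.001 -1.   ] w 18.7 t 20.95 j [ 0.43  0.66  1.75 -0.    0.72 -1.21]
  dp cm [ 0.03 -0.05  0.02] spin 0.03
[-1.51428414  0.13835592  6.46144048] 58.607051968574524
bar top: tilt -0.003 z at grip -42.6 end x 33.8 1593
```

Lift and draw bar 2, as with bar 1.

Call:
move_arm --grip '[255,255,255,255,255]' --pt "0 0 -0.5" --pt "0 0 -0.5" --pt "0 0 -0.5" --pt "0 0 -0.4" --pt "0 0 -0.4" --spin '[0,0,0,0,0]'

```text
time_s: 21.42
tcp_pos: [489.1, 275.1, 19.6]
eef_rot: [-0.035, 0.999, 0.0, 0.0]
contact_force: [1.1, -0.0, -3.5]
width: 18.8
gripper_force: 58.8
```

Call:
move_arm --grip '[255,255,255,255,255]' --pt "0 0 -0.4" --pt "0 0 0" --pt "0 0 0" --pt "1 0 0" --pt "1.5 0 0" --spin '[0,0,0,0,0]'

```text
time_s: 21.83
tcp_pos: [464.1, 273.2, 23.0]
eef_rot: [-0.035, 0.999, 0.0, 0.0]
contact_force: [0.2, -0.6, -1.4]
width: 18.6
gripper_force: 59.0
```

```bash
python3 -c "
from h import *
go(489.6,274.9,-2.5,-175.94);o=status.get_obs();print(o['contact_force'],o['gripper_force']);held()
"
```

```text
tcp [464.1 273.2  23. ] psi -175.97 tilt [ 0.001  0.    -1.   ] w 18.6 t 21.83 j [ 0.45  0.59  1.81 -0.    0.74 -1.2 ]
  dp cm [-2.55 -0.01  2.55] spin -0.03
[ 0.24485091 -0.59710468 -1.38275481] 59.02171790599823
bar top: tilt -0.078 z at grip -42.3 end x 33.8 1572
```

Call:
move_arm --grip '[255,255,255,255,255]' --pt "1.5 0 0" --pt "1.5 0 0" --pt "1.5 0 0" --pt "1.5 0 0" --pt "1.5 0 0" --spin '[0,0,0,0,0]'

```text
time_s: 22.3
tcp_pos: [388.3, 267.9, 23.2]
eef_rot: [-0.036, 0.999, 0.0, 0.0]
contact_force: [-1.1, -0.0, -1.1]
width: 18.1
gripper_force: 59.1
```

Call:
move_arm --grip '[255,255,255,255,255]' --pt "0 0 -1" --pt "0 0 -1.5" --pt "0 0 -1.5" --pt "0 0 -1.5" --pt "0 0 -1" --spin '[0,0,0,0,0]'

```text
time_s: 22.72
tcp_pos: [390.2, 268.4, 90.0]
eef_rot: [-0.036, 0.999, 0.0, 0.001]
contact_force: [0.2, -0.0, -1.9]
width: 18.4
gripper_force: 59.1
```

Call:
move_arm --grip '[255,255,255,255,255]' --pt "-0.3 -2.8 0" --pt "-0.8 -3.6 0" --pt "-0.8 -3.6 0" --pt "-0.8 -3.6 0" --pt "-0.8 -3.6 0" --spin '[0,0,0,0,0]'

```text
time_s: 23.13
tcp_pos: [437.0, 97.2, 88.6]
eef_rot: [-0.036, 0.999, 0.0, 0.0]
contact_force: [0.8, 0.4, -1.0]
width: 18.8
gripper_force: 59.1
```

Call:
move_arm --grip '[255,255,255,255,255]' --pt "-0.8 -3.6 0" --pt "-0.8 -3.0 0" --pt "-0.6 -1.5 0" --pt "-0.3 0 1.0" --pt "0 0 0" --spin '[0,0,1.3,1.3,0]'

```text
time_s: 23.55
tcp_pos: [467.1, 19.3, 77.1]
eef_rot: [-0.011, 1.0, 0.0, -0.001]
contact_force: [-0.5, 0.5, -1.6]
width: 18.3
gripper_force: 59.1
```

```bash
python3 -c "
from h import *
go(475,15.9,-20,181.4);o=status.get_obs();print(o['contact_force'],o['gripper_force']);held()
"
```

```text
tcp [467.1  19.3  77.1] psi -178.71 tilt [-0.001  0.    -1.   ] w 18.3 t 23.55 j [-0.06  0.39  1.97  0.    0.78 -1.65]
  dp cm [-0.79 -0.36  9.71] spin -0.11
[-0.50062319  0.46571033 -1.63651065] 59.09933030605316
bar top: tilt -0.068 z at grip -42.4 end x 33.8 1576
```

Call:
move_arm --grip '[255,255,255,255,255]' --pt "-0.4 -0.2 2" --pt "-0.4 -0.16 2" --pt "0 0 2" --pt "0 0 1.5" --pt "0 0 1" --spin '[0,0,0,0,0]'

```text
time_s: 24.02
tcp_pos: [474.2, 17.6, -8.2]
eef_rot: [-0.014, 1.0, 0.0, -0.001]
contact_force: [-0.2, 0.5, -1.2]
width: 18.5
gripper_force: 59.1
```

Call:
move_arm --grip '[255,255,255,255,255]' --pt "0 0 0.6" --pt "0 0 0.3" --pt "0 0 0.2" --pt "0 0 0.2" --pt "0 0 0" --spin '[0,0,0,0,0]'

```text
time_s: 24.43
tcp_pos: [475.6, 16.5, -19.5]
eef_rot: [-0.013, 1.0, -0.0, 0.001]
contact_force: [-0.1, 2.0, 0.1]
width: 18.6
gripper_force: 59.3
```

```bash
python3 -c "
from h import *
go(475,15.9,-20,181.4);o=status.get_obs();print(o['contact_force'],o['gripper_force']);held()
"
```

```text
tcp [475.6  16.5 -19.5] psi -178.51 tilt [ 0.001 -0.    -1.   ] w 18.6 t 24.43 j [-0.06  0.59  1.98  0.    0.57 -1.66]
  dp cm [ 0.07 -0.06  0.05] spin 0.09
[-0.14546761  1.97308427  0.05599382] 59.300973415374756
bar top: tilt -0.053 z at grip -42.3 end x 33.8 1585
```

Call:
move_arm --grip '[255,255,200,170,142]' --pt "0 0 0.25" --pt "0 0 0" --pt "0 0 0" --pt "0 0 0" --pt "0 0 0" --spin '[0,0,0,0,0]'

```text
time_s: 24.9
tcp_pos: [475.1, 16.4, -22.4]
eef_rot: [-0.013, 1.0, 0.0, -0.0]
contact_force: [0.0, 0.2, -0.8]
width: 37.8
gripper_force: 0.0
```

Call:
move_arm --grip '[142,142,142,142,142]' --pt "0 0 -1" --pt "0 0 -2" --pt "0 0 -4" --pt "0 0 -4" --pt "0 0 -4" --spin '[0,0,0,0,0]'

```text
time_s: 25.32
tcp_pos: [474.5, 16.4, 129.9]
eef_rot: [-0.013, 1.0, 0.0, -0.0]
contact_force: [2.0, -0.2, -0.1]
width: 37.6
gripper_force: 0.0
```

Call:
move_arm --grip '[142,142,142,142,142]' --pt "0 3.6 -3" --pt "0 3.8 -3" --pt "0 3.8 -3" --pt "0 3.8 0" --pt "0 3.8 0" --spin '[0,0,0,0,0]'

```text
time_s: 25.73
tcp_pos: [470.9, 191.4, 208.5]
eef_rot: [-0.012, 1.0, 0.0, 0.002]
contact_force: [0.6, -0.8, -0.6]
width: 38.0
gripper_force: 0.0
```

Call:
move_arm --grip '[142,142,142,142,142]' --pt "0 3.8 0" --pt "0 3.8 0" --pt "0 3.8 0" --pt "0 3.0 0" --pt "0 0 0" --spin '[-2,-0.5,0,0,0]'

```text
time_s: 26.15
tcp_pos: [461.6, 337.7, 206.4]
eef_rot: [-0.036, 0.999, 0.001, 0.0]
contact_force: [0.1, 0.2, -0.1]
width: 37.8
gripper_force: 0.0
```

```bash
python3 -c "
from h import *
go(0,0,0);rack();board('top')
"
```

```text
tcp [461.6 337.7 206.4] psi -175.83 tilt [ 0.     0.001 -1.   ] w 37.8 t 26.15 j [ 0.55  0.39  1.59  0.    1.16 -1.09]
  dp cm [ 48.49 -30.36  20.6 ] spin None
hood ((646.0933837890625, 305.801513671875), (61.1220817565918, 213.89999389648438), 18.479595184326172) 59.07982607958424
bar c [532.2 384.7] size [179.3  20. ] ang 4.06 z 40.2 a-end [447.2 356.2]
top on board [558.1 -41.8] [238.6  20.1] 1.6 z [10.  13.3 16.9]
top on board [556.2  18.9] [236.1  21.7] 2.3 z [ 9.9 13.5 16.8]
```

Call:
move_arm --grip '[142,142,142,142,142]' --pt "-1.1 2.0 2" --pt "-1.1 2.05 3" --pt "0 0 3.5" --pt "0 0 3.5" --pt "0 0 3" --spin '[0.1,0,0,0,0]'

```text
time_s: 26.67
tcp_pos: [481.7, 373.8, 54.2]
eef_rot: [-0.033, 0.999, -0.0, -0.001]
contact_force: [1.1, -0.5, -0.3]
width: 37.8
gripper_force: 0.0
```

Call:
move_arm --grip '[142,142,142,142,142]' --pt "0 0 1" --pt "0 0 0" --pt "0 0 0" --pt "0 0 0" --pt "0 0 0" --spin '[0,0,0,0,0]'

```text
time_s: 27.08
tcp_pos: [483.0, 375.9, 48.1]
eef_rot: [-0.034, 0.999, 0.001, 0.001]
contact_force: [0.6, -0.5, -0.3]
width: 37.5
gripper_force: 0.0
```

```bash
python3 -c "
from h import *
go(481,380.1,-2.5,-175.94);mid()
"
```

```text
tcp [483.  375.9  48.1] psi -176.14 tilt [ 0.003  0.002 -1.   ] w 37.5 t 27.08 j [ 0.59  0.65  1.6  -0.    0.89 -1.05]
  dp cm [0.19 0.43 5.06] spin -0.2
bar in tool y [-4.   5.4 15. ] 2129
```

Call:
move_arm --grip '[142,142,142,142,142]' --pt "0.1 0.5 0.2" --pt "0 0 1.7" --pt "0 0 1.6" --pt "0 0 1.5" --pt "0 0 0" --spin '[-0.2,0,0,0,0]'

```text
time_s: 27.55
tcp_pos: [479.2, 379.9, -6.3]
eef_rot: [-0.036, 0.999, -0.001, -0.001]
contact_force: [-1.4, -0.4, -0.8]
width: 37.7
gripper_force: 0.0
```

Call:
move_arm --grip '[142,180,200,255,255]' --pt "0 0 0" --pt "0 0 0" --pt "0 0 0" --pt "0 0 0" --pt "0 0 0" --spin '[0,0,0,0,0]'

```text
time_s: 27.97
tcp_pos: [481.2, 381.0, -2.7]
eef_rot: [-0.036, 0.999, 0.001, 0.001]
contact_force: [-2.9, -0.5, 6.5]
width: 18.6
gripper_force: 59.1
```

```bash
python3 -c "
from h import *
go(481,380.1,-2.5,-175.94);o=status.get_obs();print(o['contact_force'],o['gripper_force']);held()
"
```

```text
tcp [481.2 381.   -2.7] psi -175.91 tilt [ 0.002  0.001 -1.   ] w 18.6 t 27.97 j [ 0.59  0.73  1.61  0.    0.8  -1.05]
  dp cm [ 0.03 -0.08 -0.02] spin 0.03
[-2.87055095 -0.48692427  6.47033909] 59.07927632331848
bar top: tilt -0.003 z at grip -42.9 end x 33.7 1601
```

Call:
move_arm --grip '[255,255,255,255,255]' --pt "0 0 -0.5" --pt "0 0 -0.5" --pt "0 0 -0.5" --pt "0 0 -0.4" --pt "0 0 -0.4" --spin '[0,0,0,0,0]'

```text
time_s: 28.43
tcp_pos: [480.5, 380.2, 19.2]
eef_rot: [-0.035, 0.999, -0.0, -0.0]
contact_force: [2.1, -0.2, -3.8]
width: 18.4
gripper_force: 58.7
```

Call:
move_arm --grip '[255,255,255,255,255]' --pt "0 0 -0.4" --pt "0 0 0" --pt "0 0 0" --pt "1 0 0" --pt "1.5 0 0" --spin '[0,0,0,0,0]'

```text
time_s: 28.85
tcp_pos: [455.7, 378.5, 22.8]
eef_rot: [-0.035, 0.999, 0.0, 0.0]
contact_force: [0.6, 0.4, -1.5]
width: 18.3
gripper_force: 59.0
```

```bash
python3 -c "
from h import *
go(481,380.1,-2.5,-175.94);o=status.get_obs();print(o['contact_force'],o['gripper_force']);held()
"
```

```text
tcp [455.7 378.5  22.8] psi -175.97 tilt [ 0.001  0.    -1.   ] w 18.3 t 28.85 j [ 0.61  0.66  1.66 -0.    0.82 -1.03]
  dp cm [-2.53 -0.02  2.53] spin -0.03
[ 0.56981345  0.35440679 -1.46832146] 58.996742963790894
bar top: tilt -0.073 z at grip -42.7 end x 33.7 1572
```

Call:
move_arm --grip '[255,255,255,255,255]' --pt "1.5 0 0" --pt "1.5 0 0" --pt "1.5 0 0" --pt "1.5 0 0" --pt "1.5 0 0" --spin '[0,0,0,0,0]'

```text
time_s: 29.32
tcp_pos: [379.9, 373.2, 23.0]
eef_rot: [-0.036, 0.999, 0.0, 0.0]
contact_force: [-0.0, 0.5, -1.1]
width: 18.4
gripper_force: 59.0
```

Call:
move_arm --grip '[255,255,255,255,255]' --pt "0 0 -1" --pt "0 0 -1.5" --pt "0 0 -1.5" --pt "0 0 -1.5" --pt "0 0 -1" --spin '[0,0,0,0,0]'

```text
time_s: 29.73
tcp_pos: [381.7, 373.8, 90.0]
eef_rot: [-0.036, 0.999, 0.001, 0.001]
contact_force: [0.9, -0.1, -0.8]
width: 18.3
gripper_force: 59.0
```

Call:
move_arm --grip '[255,255,255,255,255]' --pt "-0.3 -2.8 0" --pt "-0.8 -3.6 0" --pt "-0.8 -3.6 0" --pt "-0.8 -3.6 0" --pt "-0.8 -3.6 0" --spin '[0,0,0,0,0]'

```text
time_s: 30.15
tcp_pos: [428.5, 202.7, 88.5]
eef_rot: [-0.036, 0.999, 0.0, 0.0]
contact_force: [1.2, 0.4, -1.0]
width: 18.7
gripper_force: 59.1
```

Call:
move_arm --grip '[255,255,255,255,255]' --pt "-0.8 -3.6 0" --pt "-0.8 -3.6 0" --pt "-0.8 -3.6 0" --pt "-0.8 -2.0 0" --pt "-0.5 -0.5 0" --spin '[0,0,0,1.3,1.3]'

```text
time_s: 30.57
tcp_pos: [475.5, 71.1, 88.4]
eef_rot: [-0.011, 1.0, -0.0, 0.001]
contact_force: [-0.6, 0.2, -0.8]
width: 18.4
gripper_force: 59.1
```

Call:
move_arm --grip '[255,255,255]' --pt "0 0 1" --pt "0 0 0" --pt "0 0 0" --spin '[0,0,0]'

```text
time_s: 30.82
tcp_pos: [473.3, 75.0, 77.2]
eef_rot: [-0.014, 1.0, 0.0, -0.001]
contact_force: [0.4, -0.4, -1.7]
width: 18.6
gripper_force: 59.1
```

```bash
python3 -c "
from h import *
go(473.5,76,-20,181.4);o=status.get_obs();print(o['contact_force'],o['gripper_force']);held()
"
```

```text
tcp [473.3  75.   77.2] psi -178.44 tilt [-0.002  0.    -1.   ] w 18.6 t 30.82 j [ 0.06  0.41  1.94  0.    0.79 -1.54]
  dp cm [-0.04  0.1   9.72] spin 0.16
[ 0.42476659 -0.42489941 -1.73672424] 59.092748165130615
bar top: tilt -0.066 z at grip -42.8 end x 33.9 1580
```

Call:
move_arm --grip '[255,255,255,255,255]' --pt "0 0 2" --pt "0 0.1 2" --pt "0 0 2" --pt "0 0 1.5" --pt "0 0 1" --spin '[0,0,0,0,0]'

```text
time_s: 31.28
tcp_pos: [473.3, 75.9, -8.3]
eef_rot: [-0.014, 1.0, -0.0, -0.001]
contact_force: [-0.2, 0.0, -1.6]
width: 18.4
gripper_force: 59.1
```

Call:
move_arm --grip '[255,255,255,255,255]' --pt "0 0 0.6" --pt "0 0 0.3" --pt "0 0 0.3" --pt "0 0 0.3" --pt "0 0 0" --spin '[0,0,0,0,0]'

```text
time_s: 31.7
tcp_pos: [474.7, 75.1, -21.8]
eef_rot: [-0.013, 1.0, 0.0, 0.001]
contact_force: [-0.7, 0.1, 1.2]
width: 18.3
gripper_force: 59.4
```

Call:
move_arm --grip '[255,255,200,170,142]' --pt "0 0 0" --pt "0 0 0" --pt "0 0 0" --pt "0 0 0" --pt "0 0 0" --spin '[0,0,0,0,0]'

```text
time_s: 32.12
tcp_pos: [474.2, 75.0, -22.0]
eef_rot: [-0.013, 1.0, -0.0, -0.0]
contact_force: [-0.1, 0.4, -0.7]
width: 37.4
gripper_force: 0.0
```

Call:
move_arm --grip '[142,142,142,142,142]' --pt "0 0 -1" --pt "0 0 -2" --pt "0 0 -4" --pt "0 0 -4" --pt "0 0 -4" --spin '[0,0,0,0,0]'

```text
time_s: 32.53
tcp_pos: [473.5, 75.0, 130.2]
eef_rot: [-0.013, 1.0, -0.0, -0.0]
contact_force: [0.7, -0.3, 1.5]
width: 37.9
gripper_force: 0.0
```

Call:
move_arm --grip '[60,60,60,60,60]' --pt "0 -3.0 -3" --pt "0 -3.8 -3" --pt "0 -3.8 -3" --pt "0 -3.8 0" --pt "0 -3.8 0" --spin '[0,0,0,0,0]'

```text
time_s: 32.95
tcp_pos: [478.8, -97.4, 211.5]
eef_rot: [-0.013, 1.0, -0.001, 0.002]
contact_force: [1.2, 0.4, -0.7]
width: 65.1
gripper_force: 0.0
```

Call:
move_arm --grip '[60,60,60,60,60]' --pt "-0.5 -3.8 0" --pt "-0.5 -3.8 0" --pt "-0.5 -3.8 0" --pt "-0.5 -3.8 0" --pt "-0.5 -3.8 0" --spin '[0,0,0,0,0]'

```text
time_s: 33.37
tcp_pos: [508.0, -286.9, 209.8]
eef_rot: [-0.013, 1.0, -0.0, 0.0]
contact_force: [1.8, 0.4, 0.6]
width: 65.1
gripper_force: 0.0
```

```bash
python3 -c "
from h import *
go(530,-340,240);board('top');p,d,X,_=snap('top')
m=((X[...,0]>420)&(X[...,0]<760)&(X[...,1]>170)&(X[...,1]<440));print('rack bars',(m&(X[...,2]>36)&(X[...,2]<44)).sum())
"
```

```text
tcp [ 508.  -286.9  209.8] psi -178.54 tilt [ 0. -0. -1.] w 65.1 t 33.37 j [-0.59  0.41  1.56  0.    1.18 -2.19]
  dp cm [-2.06 -5.36 -3.02] spin None
top on board [557.9 -41.5] [238.3  21.5] 0.9 z [10.3 13.6 16.9]
top on board [554.9  79. ] [238.7  25. ] 2.7 z [ 9.9 13.4 16.7]
top on board [556.1  18.4] [235.8  21.1] 1.9 z [ 9.9 13.4 16.8]
rack bars 84
```

Call:
move_arm --grip '[60,60,60,60]' --pt "-0.5 -2.7 -2" --pt "-0.5 -2.7 -2" --pt "0 0 0" --pt "0 0 0" --spin '[0,0,0,0]'

```text
time_s: 33.8
tcp_pos: [519.8, -339.2, 250.1]
eef_rot: [-0.012, 1.0, -0.0, 0.001]
contact_force: [0.8, 0.2, -0.0]
width: 65.4
gripper_force: 0.0
```

```bash
python3 -c "
from h import *
go(530,-340,240)
p,d,X,_=snap('wrist');cv2.imwrite('pics/b1.png',p[:,:,::-1])
b=(X[...,0]>520)&(X[...,0]<660)&(X[...,1]<-230)&(X[...,1]>-480)
r=b&(X[...,2]>95)&(X[...,2]<104);q=X[r];
print('rail',cv2.minAreaRect(q[:,:2].astype(np.float32)),r.sum())
m=(b&(X[...,2]>78)&(X[...,2]<90)).astype(np.uint8)
n,l,s,c=cv2.connectedComponentsWithStats(m,connectivity=8)
for i in range(1,n):
  if s[i,4]>60: q=X[l==i];print('rim',s[i].tolist(),cv2.minAreaRect(q[:,:2].astype(np.float32)),np.median(q[:,2]))
m=(b&(X[...,2]>105)&(X[...,2]<115)).astype(np.uint8)
n,l,s,c=cv2.connectedComponentsWithStats(m,connectivity=8)
for i in range(1,n):
  if s[i,4]>30: q=X[l==i];print('hi',s[i].tolist(),cv2.minAreaRect(q[:,:2].astype(np.float32)),np.median(q[:,2]))
"
```

```text
tcp [ 519.8 -339.2  250.1] psi -178.59 tilt [ 0.001 -0.001 -1.   ] w 65.4 t 33.8 j [-0.65  0.44  1.4   0.    1.29 -2.25]
  dp cm [-1.02 -0.1   1.01] spin None
rail ((601.9047241210938, -363.776123046875), (202.644775390625, 20.643089294433594), 83.8598403930664) 547
rim [179, 183, 49, 52, 680] ((566.6784057617188, -396.1622314453125), (46.0260124206543, 51.04059600830078), 83.09895324707031) 84.78398459171896
rim [269, 196, 51, 52, 691] ((578.1290893554688, -299.2974853515625), (46.14483642578125, 50.580894470214844), 83.2292709350586) 84.78211088302194
rim [138, 227, 15, 9, 68] ((591.1937866210938, -456.4151916503906), (13.821203231811523, 6.809566974639893), 52.532630920410156) 84.04960024473539
hi [182, 235, 148, 37, 1666] ((605.9603881835938, -338.46954345703125), (153.56507873535156, 21.691679000854492), 83.04481506347656) 108.7785236843613
hi [131, 236, 29, 14, 239] ((596.6572875976562, -451.3673095703125), (27.472026824951172, 12.4030122756958), 82.29654693603516) 107.4821868130473
```

View pics/b1.png

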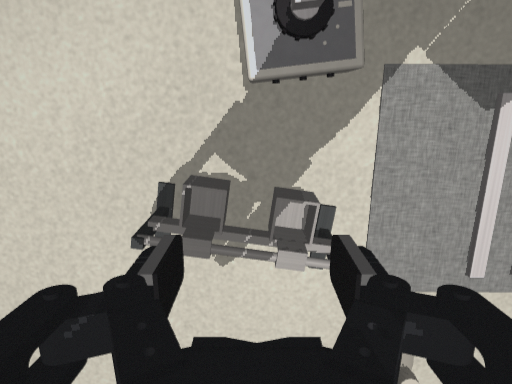

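Call:
move_arm --grip '[60,60,60,60,60]' --pt "0 0 0" --pt "0 0 0" --pt "-1.8 1.5 2.5" --pt "-1.8 1.5 2.5" --pt "-1.7 1.66 2.5" --spin '[4.2,4.1,0,0,0]'

```text
time_s: 34.27
tcp_pos: [578.1, -297.0, 172.9]
eef_rot: [0.06, 0.998, 0.0, -0.0]
contact_force: [0.4, -0.1, -0.4]
width: 65.4
gripper_force: 0.0
```

Call:
move_arm --grip '[60,60,60,60,60]' --pt "0 0 3" --pt "0 0 3" --pt "0 0 0" --pt "0 0 0" --pt "0 0 0" --spin '[0,0,0,0,0]'

```text
time_s: 34.68
tcp_pos: [578.4, -298.7, 115.8]
eef_rot: [0.059, 0.998, -0.0, 0.001]
contact_force: [0.1, -0.3, 0.7]
width: 65.2
gripper_force: 0.0
```

```bash
cat >> h.py <<'E'
def bins(z=84.8):
    p,d,X,_=snap('wrist');o=status.get_obs();M=Ro.from_quat(o['eef_rot']).as_matrix();L=(X-o['tcp_pos'])@M
    m=(abs(X[...,2]-z)<5)&(abs(L[...,0])<45)&(abs(L[...,1])<35);q=L[m]
    print('rim in tool',cv2.minAreaRect(q[:,:2].astype(np.float32)),np.percentile(q[:,1],[1,99]).round(1),np.percentile(q[:,0],[1,99]).round(1),'worldz',np.median(X[m][:,2]))
    return p
E
python3 -c "
from h import *
go(578.1,-299.3,25,173.15);bins()
"
```

```text
tcp [ 578.4 -298.7  115.8] psi 173.19 tilt [ 0.001 -0.001 -1.   ] w 65.2 t 34.68 j [-0.55  0.63  1.45  0.    1.07 -2.  ]
  dp cm [ 0.04 -0.06  9.08] spin 0.04
rim in tool ((0.5693378448486328, -0.13133621215820312), (50.48563766479492, 46.249359130859375), 0.23467260599136353) [-22.9  22.8] [-24.1  25.6] worldz 85.0816777158104
```

Well centred. Descend and grip.

Call:
move_arm --grip '[60,60,60,60,60]' --pt "0 0 2.5" --pt "0 0 2.5" --pt "0 0 2.5" --pt "0 0 1.5" --pt "0 0 0" --spin '[0,0,0,0,0]'

```text
time_s: 35.15
tcp_pos: [577.0, -298.4, 22.7]
eef_rot: [0.06, 0.998, 0.001, -0.001]
contact_force: [-0.2, 0.5, -0.3]
width: 65.1
gripper_force: 0.0
```

Call:
move_arm --grip '[60,100,130,160,200]' --pt "0 0 0" --pt "0 0 0" --pt "0 0 0" --pt "0 0 0" --pt "0 0 0" --spin '[0,0,0,0,0]'

```text
time_s: 35.57
tcp_pos: [579.0, -299.4, 26.5]
eef_rot: [0.06, 0.998, -0.001, 0.001]
contact_force: [-1.7, 1.2, 6.5]
width: 45.6
gripper_force: 60.5
```

Call:
move_arm --grip '[255,255,255,255]' --pt "0 0 0" --pt "0 0 -0.7" --pt "0 0 -0.7" --pt "0 0 0" --spin '[0,0,0,0]'

```text
time_s: 35.9
tcp_pos: [578.9, -299.3, 40.4]
eef_rot: [0.06, 0.998, -0.001, 0.001]
contact_force: [0.1, 0.2, -1.2]
width: 45.6
gripper_force: 63.1
```

```bash
python3 -c "
from h import *
go(578.1,-299.3,50,173.15);print(status.get_obs()['contact_force'],status.get_obs()['gripper_force']);bins(99)
"
```

```text
tcp [ 578.9 -299.3   40.4] psi 173.18 tilt [ 0.002 -0.001 -1.   ] w 45.6 t 35.9 j [-0.55  0.72  1.49 -0.    0.93 -2.  ]
  dp cm [ 0.07 -0.01 -0.96] spin 0.03
[ 0.137628    0.17700016 -1.15967458] 63.123711347579956
rim in tool ((1.417470932006836, 0.008541107177734375), (69.92317962646484, 49.004268646240234), 89.66236877441406) [-29.7  31.2] [-22.4  25.6] worldz 98.76193817919949
```

Call:
move_arm --grip '[255,255,255,255,255]' --pt "0 0 -0.6" --pt "0 0 -0.6" --pt "0 0 0" --pt "1 0 0" --pt "1.5 0 0" --spin '[0,0,0,0,0]'

```text
time_s: 36.37
tcp_pos: [553.7, -295.9, 50.2]
eef_rot: [0.059, 0.998, -0.0, 0.0]
contact_force: [1.1, 0.3, -1.2]
width: 45.0
gripper_force: 62.9
```

Call:
move_arm --grip '[255,255,255,255,255]' --pt "1.5 0 0" --pt "1.5 0 0" --pt "1.5 0 -1" --pt "0 0 -1" --pt "0 0 0" --spin '[0,0,0,0,0]'

```text
time_s: 36.78
tcp_pos: [509.3, -291.3, 72.2]
eef_rot: [0.06, 0.998, -0.001, 0.001]
contact_force: [0.8, 0.4, -0.9]
width: 45.1
gripper_force: 63.0
```

```bash
python3 -c "
from h import *
go(619.5,-125.6,-10,173.15);print(status.get_obs()['contact_force'],status.get_obs()['gripper_force'])
"
```

```text
tcp [ 509.3 -291.3   72.2] psi 173.14 tilt [ 0.003 -0.002 -1.   ] w 45.1 t 36.78 j [-0.6   0.58  1.66  0.    0.9  -2.05]
  dp cm [-8.94 17.78  8.22] spin -0.01
[ 0.77848065  0.39202152 -0.89914541] 62.95801520347595
```

Call:
move_arm --grip '[255,255,255,255,255]' --pt "0 2.5 0" --pt "-1 3.5 0" --pt "-1.8 3.5 0" --pt "-1.9 3.3 0" --pt "-1.9 2.5 0" --spin '[0,0,0,0,0]'

```text
time_s: 37.2
tcp_pos: [593.9, -143.9, 70.1]
eef_rot: [0.059, 0.998, 0.0, 0.0]
contact_force: [0.2, -0.7, -2.6]
width: 45.3
gripper_force: 63.0
```

Call:
move_arm --grip '[255,255,255,255,255]' --pt "-1.5 1.5 0" --pt "-0.8 1 0" --pt "0 0 2" --pt "0 0 2" --pt "0 0 0" --spin '[0,0,0,0,0]'

```text
time_s: 37.62
tcp_pos: [616.2, -123.9, 26.4]
eef_rot: [0.059, 0.998, 0.001, -0.003]
contact_force: [-1.3, -0.9, -2.4]
width: 45.4
gripper_force: 63.0
```

```bash
python3 -c "
from h import *
go(619.5,-125.6,-9,173.15);print(status.get_obs()['contact_force'],status.get_obs()['gripper_force'])
"
```

```text
tcp [ 616.2 -123.9   26.4] psi 173.18 tilt [-0.005  0.001 -1.   ] w 45.4 t 37.62 j [-0.27  0.71  1.55 -0.    0.88 -1.72]
  dp cm [-0.37 -0.13  3.54] spin 0.03
[-1.27772281 -0.86691388 -2.36796718] 62.950193881988525
```

Call:
move_arm --grip '[255,255,255,255,255]' --pt "-0.3 -0.13 1.2" --pt "0 0 1" --pt "0 0 0.7" --pt "0 0 0.3" --pt "0 0 0.2" --spin '[0,0,0,0,0]'

```text
time_s: 38.03
tcp_pos: [620.7, -126.1, -4.3]
eef_rot: [0.06, 0.998, 0.0, -0.0]
contact_force: [0.1, -0.2, -0.7]
width: 45.2
gripper_force: 63.0
```

Call:
move_arm --grip '[255,255]' --pt "0 0 0" --pt "0 0 0" --spin '[0,0]'

```text
time_s: 38.2
tcp_pos: [621.1, -126.1, -3.6]
eef_rot: [0.06, 0.998, -0.0, 0.0]
contact_force: [-0.5, 0.3, -1.0]
width: 44.9
gripper_force: 63.0
```

```bash
python3 -c "
from h import *
go(619.5,-125.6,-10.5,173.15);print(status.get_obs()['contact_force'],status.get_obs()['gripper_force'])
"
```

```text
tcp [ 621.1 -126.1   -3.6] psi 173.17 tilt [ 0.001 -0.    -1.   ] w 44.9 t 38.2 j [-0.27  0.76  1.55 -0.    0.83 -1.73]
  dp cm [0.17 0.03 0.69] spin 0.02
[-0.54095443  0.3210974  -1.007519  ] 62.97745227813721
```

Call:
move_arm --grip '[255,255,255,255,255]' --pt "0 0 0.3" --pt "0 0 0.2" --pt "0 0 0.1" --pt "0 0 0" --pt "0 0 0" --spin '[0,0,0,0,0]'

```text
time_s: 38.62
tcp_pos: [620.9, -126.0, -10.0]
eef_rot: [0.06, 0.998, -0.0, 0.0]
contact_force: [-0.6, 0.1, -0.7]
width: 45.1
gripper_force: 63.0
```

Call:
move_arm --grip '[200,160,100,60,60]' --pt "0 0 0" --pt "0 0 0" --pt "0 0 0" --pt "0 0 0" --pt "0 0 0" --spin '[0,0,0,0,0]'

```text
time_s: 39.03
tcp_pos: [620.9, -126.1, -9.9]
eef_rot: [0.06, 0.998, -0.0, 0.0]
contact_force: [0.2, 1.2, 0.4]
width: 65.2
gripper_force: 0.0
```

Call:
move_arm --grip '[60,60,60,60,60]' --pt "0 0 -1.5" --pt "0 0 -3" --pt "0 0 -4" --pt "0 0 -4" --pt "0 0 -3" --spin '[0,0,0,0,0]'

```text
time_s: 39.45
tcp_pos: [621.5, -126.2, 149.7]
eef_rot: [0.06, 0.998, -0.0, 0.002]
contact_force: [0.2, 0.6, 0.1]
width: 64.8
gripper_force: 0.0
```

```bash
python3 -c "
from h import *
go(566.7,-396.2,140,173.15);bins(48)
"
```

```text
tcp [ 621.5 -126.2  149.7] psi 173.17 tilt [ 0.003 -0.001 -1.   ] w 64.8 t 39.45 j [-0.27  0.56  1.48  0.    1.11 -1.73]
  dp cm [  2.23 -27.46   0.98] spin 0.02
rim in tool ((4.935628890991211, -1.1579303741455078), (50.57779312133789, 45.9659423828125), 0.09113223850727081) [-24.   21.8] [-19.9  30.1] worldz 48.17125478314816
```

Call:
move_arm --grip '[60,60,60,60,60]' --pt "0.3 -3 0" --pt "0.3 -3.6 0" --pt "0.3 -3.6 0" --pt "0.3 -3.6 0" --pt "0.3 -3.6 0" --spin '[0,0,0,0,0]'

```text
time_s: 39.92
tcp_pos: [584.7, -298.5, 146.1]
eef_rot: [0.059, 0.998, -0.0, 0.0]
contact_force: [0.5, 0.8, 0.1]
width: 65.3
gripper_force: 0.0
```

Call:
move_arm --grip '[60,60,60,60,60]' --pt "0.3 -3.6 0" --pt "0.3 -3.6 0" --pt "0.1 -2.86 0" --pt "0 0 1.7" --pt "0 0 1.7" --spin '[0,0,0,0,0]'

```text
time_s: 40.33
tcp_pos: [566.1, -398.3, 112.2]
eef_rot: [0.061, 0.998, -0.001, 0.001]
contact_force: [0.3, 0.1, 0.2]
width: 65.4
gripper_force: 0.0
```

Call:
move_arm --grip '[60,60,60]' --pt "0 0 0" --pt "0 0 0" --pt "0 0 0" --spin '[0,0,0]'

```text
time_s: 40.58
tcp_pos: [566.9, -396.1, 112.5]
eef_rot: [0.059, 0.998, -0.0, 0.001]
contact_force: [-0.7, 0.4, -0.4]
width: 65.2
gripper_force: 0.0
```

```bash
python3 -c "
from h import *
go(566.7,-396.2,25,173.15);bins()
"
```

```text
tcp [ 566.9 -396.1  112.5] psi 173.2 tilt [ 0.001 -0.001 -1.   ] w 65.2 t 40.58 j [-0.68  0.7   1.32 -0.    1.12 -2.13]
  dp cm [ 0.03 -0.01  8.75] spin 0.05
rim in tool ((0.1978168487548828, 0.03766441345214844), (51.0498161315918, 46.24757766723633), 0.003728737123310566) [-22.9  22.8] [-24.5  25.6] worldz 85.05988437701886
```

Call:
move_arm --grip '[60,60,60,60,60]' --pt "0 0 2.5" --pt "0 0 2.5" --pt "0 0 2.3" --pt "0 0 1.3" --pt "0 0 0" --spin '[0,0,0,0,0]'

```text
time_s: 41.05
tcp_pos: [565.5, -395.1, 23.0]
eef_rot: [0.059, 0.998, 0.001, -0.001]
contact_force: [0.2, 0.8, -0.7]
width: 65.1
gripper_force: 0.0
```

Call:
move_arm --grip '[60,100,130,160,200]' --pt "0 0 0" --pt "0 0 0" --pt "0 0 0" --pt "0 0 0" --pt "0 0 0" --spin '[0,0,0,0,0]'

```text
time_s: 41.47
tcp_pos: [567.2, -396.5, 27.2]
eef_rot: [0.06, 0.998, -0.001, 0.001]
contact_force: [-1.2, 2.5, 6.2]
width: 45.4
gripper_force: 61.0
```

Call:
move_arm --grip '[255,255,255,255,255]' --pt "0 0 0" --pt "0 0 -0.7" --pt "0 0 -0.7" --pt "0 0 -0.6" --pt "0 0 -0.6" --spin '[0,0,0,0,0]'

```text
time_s: 41.88
tcp_pos: [566.5, -396.2, 52.2]
eef_rot: [0.06, 0.998, -0.0, 0.0]
contact_force: [-0.5, -0.7, -0.7]
width: 45.1
gripper_force: 62.9
```

```bash
python3 -c "
from h import *
go(566.7,-396.2,50,173.15);print(status.get_obs()['contact_force'],status.get_obs()['gripper_force'])
"
```

```text
tcp [ 566.5 -396.2   52.2] psi 173.18 tilt [ 0.    -0.001 -1.   ] w 45.1 t 41.88 j [-0.68  0.77  1.36 -0.    1.01 -2.13]
  dp cm [-0.02  0.    0.22] spin 0.03
[-0.48811344 -0.72484904 -0.70205854] 62.8671669960022
```

Call:
move_arm --grip '[255,255,255,255,255]' --pt "1 0 0" --pt "1.5 0 0" --pt "1.5 0 0" --pt "1.5 0 0" --pt "1 0 -1" --spin '[0,0,0,0,0]'

```text
time_s: 42.3
tcp_pos: [499.8, -387.5, 60.1]
eef_rot: [0.06, 0.998, 0.001, -0.001]
contact_force: [0.1, -0.2, -1.2]
width: 45.3
gripper_force: 62.9
```

Call:
move_arm --grip '[255,255,255,255,255]' --pt "0 2 -1" --pt "0 3.4 0" --pt "0 3.4 0" --pt "0 3.4 0" --pt "0 3.4 0" --spin '[0,0,0,0,0]'

```text
time_s: 42.72
tcp_pos: [520.3, -232.2, 71.8]
eef_rot: [0.06, 0.998, -0.0, 0.0]
contact_force: [-0.1, -0.4, -0.3]
width: 44.9
gripper_force: 62.9
```

Call:
move_arm --grip '[255,255,255,255,255]' --pt "0 3.4 0" --pt "0 3.4 0" --pt "0 2 0" --pt "0 1 0" --pt "0 0 0" --spin '[0,0,0,0,0]'

```text
time_s: 43.13
tcp_pos: [532.3, -134.7, 71.6]
eef_rot: [0.058, 0.998, -0.0, 0.0]
contact_force: [0.1, -1.3, -1.4]
width: 45.6
gripper_force: 62.9
```

```bash
python3 -c "
from h import *
go(499.5,-128.6,-9.5,173.15);print(status.get_obs()['contact_force'],status.get_obs()['gripper_force'])
"
```

```text
tcp [ 532.3 -134.7   71.6] psi 173.3 tilt [ 0. -0. -1.] w 45.6 t 43.13 j [-0.33  0.52  1.76  0.    0.85 -1.79]
  dp cm [3.34 0.23 8.11] spin 0.15
[ 0.10576949 -1.30840274 -1.4496327 ] 62.90518283843994
```

Call:
move_arm --grip '[255,255,255,255,255]' --pt "1.7 0.1 0" --pt "1.6 0.1 1.5" --pt "0 0 2" --pt "0 0 1.8" --pt "0 0 1.2" --spin '[0,0,0,0,0]'

```text
time_s: 43.55
tcp_pos: [499.0, -131.5, 4.9]
eef_rot: [0.06, 0.998, -0.0, -0.0]
contact_force: [0.3, 0.6, -1.2]
width: 45.2
gripper_force: 63.0
```

Call:
move_arm --grip '[255,255,255,255,255]' --pt "0 0 0.7" --pt "0 0 0.3" --pt "0 0 0" --pt "0 0 0" --pt "0 0 0" --spin '[0,0,0,0,0]'

```text
time_s: 43.97
tcp_pos: [500.0, -130.5, -3.3]
eef_rot: [0.06, 0.998, -0.0, 0.001]
contact_force: [-0.0, -0.2, -1.6]
width: 44.9
gripper_force: 63.0
```

```bash
python3 -c "
from h import *
go(499.5,-128.6,-9.8,173.15);print(status.get_obs()['contact_force'],status.get_obs()['gripper_force'])
"
```

```text
tcp [ 500.  -130.5   -3.3] psi 173.17 tilt [ 0.001 -0.    -1.   ] w 44.9 t 43.97 j [-0.35  0.61  1.87 -0.    0.66 -1.8 ]
  dp cm [0.08 0.18 0.65] spin 0.02
[-0.0138992  -0.24204072 -1.56683784] 62.98898935317993
```

Lower the rest, release, rise and pull away for a final look.

Call:
move_arm --grip '[255,255,255,255,255]' --pt "0 0 0.3" --pt "0 0 0.2" --pt "0 0 0.1" --pt "0 0 0" --pt "0 0 0" --spin '[0,0,0,0,0]'

```text
time_s: 44.38
tcp_pos: [499.7, -130.3, -9.5]
eef_rot: [0.059, 0.998, -0.0, 0.0]
contact_force: [-2.4, 0.8, 7.7]
width: 45.3
gripper_force: 63.7
```

Call:
move_arm --grip '[200,160,100,60,60]' --pt "0 0 0" --pt "0 0 0" --pt "0 0 0" --pt "0 0 0" --pt "0 0 0" --spin '[0,0,0,0,0]'

```text
time_s: 44.8
tcp_pos: [499.5, -130.2, -10.0]
eef_rot: [0.06, 0.998, -0.0, 0.0]
contact_force: [-0.6, 0.3, 0.0]
width: 65.3
gripper_force: 0.0
```

Call:
move_arm --grip '[60,60,60,60,60]' --pt "0 0 -1.5" --pt "0 0 -3" --pt "0 0 -4" --pt "0 0 -4" --pt "0 0 -4" --spin '[0,0,0,0,0]'

```text
time_s: 45.22
tcp_pos: [499.1, -130.0, 156.7]
eef_rot: [0.06, 0.998, 0.0, -0.0]
contact_force: [0.2, 0.5, 1.1]
width: 65.5
gripper_force: 0.0
```

Call:
move_arm --grip '[60,60,60,60,60]' --pt "2.5 2 -4" --pt "2.5 3 -3" --pt "0 3 0" --pt "0 1 0" --pt "0 0 0" --spin '[0,0,0,0,0]'

```text
time_s: 45.63
tcp_pos: [468.1, -42.6, 213.1]
eef_rot: [0.058, 0.998, 0.0, 0.0]
contact_force: [-0.1, -0.5, -1.2]
width: 65.5
gripper_force: 0.0
```

```bash
python3 -c "
from h import *
go(0,0,0);p=board('wrist');board('wrist',40,55);board('top');p2,d,X,_=snap('top')
cv2.imwrite('pics/end.png',np.hstack([p[:,:,::-1],p2[:,:,::-1]])[:, :, :][:, ::1]) if 0 else cv2.imwrite('pics/end.png',cv2.resize(np.vstack([p[:,:,::-1],p2[100:320,:,::-1]]),(508,600)))
for n in('tin','glue','brush'):print(n,viewer.look_for(n,'top')[:1])
"
```

```text
tcp [468.1 -42.6 213.1] psi 173.31 tilt [ 0.001  0.    -1.   ] w 65.5 t 45.63 j [-0.19  0.2   1.84  0.    1.11 -1.64]
  dp cm [47.   -1.22 21.28] spin None
wrist on board [519.6  75.1] [169.   20.6] 1.9 z [11.6 13.1 14.3]
wrist on board [556.   17.8] [240.2  20.4] 1.8 z [11.7 13.1 14.3]
wrist on board [558.5 -43. ] [240.   20.1] 1.6 z [12.  13.2 14.5]
wrist on board [ 637.9 -137.7] [41.9 20.9] 50.3 z [ 9.5 13.5 17.5]
wrist on board [ 498.8 -132. ] [46.7 50.6] 83.7 z [41.  47.8 51.3]
wrist on board [ 619.5 -127.6] [46.4 51.1] 82.9 z [41.1 47.6 52.4]
top on board [555.3  77.2] [243.9  26. ] 2.0 z [ 9.8 13.5 17. ]
top on board [614.1  20.9] [125.8  19.8] 2.1 z [10.2 13.6 17. ]
top on board [617.9 -40.1] [117.9  19.7] 2.0 z [10.3 13.5 17.1]
tin [{'location': [769.8, 58.6, 84.2], 'score': 0.68}]
glue [{'location': [753.5, -150.3, 72.7], 'score': 0.7}]
brush [{'location': [765.4, 225.8, 19.2], 'score': 0.75}]
```

View pics/end.png

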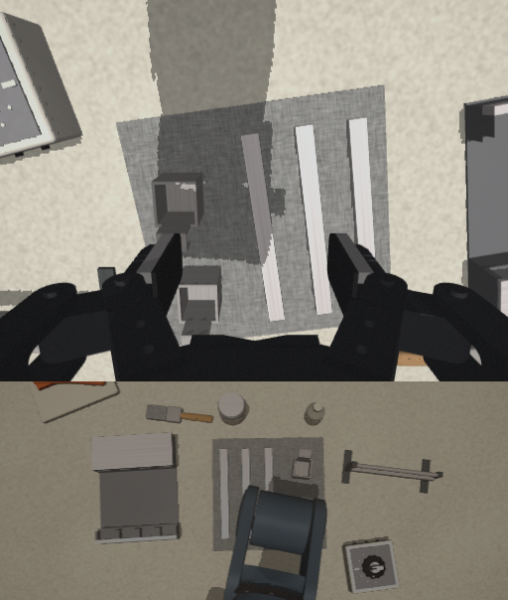

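```bash
python3 -c "
from h import *
m=viewer.camera_model('wrist');H=np.array(m['hand_eye'])
def dot(tcp,psi,uv=None,crop=None,zt=(0,0,-1)):
    a=np.radians(psi);z=np.array(zt)/np.linalg.norm(zt);x=np.array([np.cos(a),np.sin(a),0]);x-=x@z*z;x/=np.linalg.norm(x);T=np.eye(4);T[:3,:3]=np.c_[x,np.cross(z,x),z];T[:3,3]=tcp
    W=T@H
    if crop:
        c=(np.linalg.inv(W)@[368,-299,90,1])[:3];ab=(c[:2]/c[2]*m['fx']+[m['cx'],m['cy']]).astype(int);uv=[ab[0]-70+crop[0]/5-.4,ab[1]-55+crop[1]/5-.4]
    d=W[:3,:3]@[(uv[0]-m['cx'])/m['fx'],(uv[1]-m['cy'])/m['fy'],1];P=W[:3,3]+d*(76-W[2,3])/d[2]
    v=P[:2]-[367.8,-300];print(P.round(1),np.hypot(*v).round(1),np.degrees(np.arctan2(v[1],v[0])).round(1))
dot([308.6,-272.2,241.6],150.9,uv=[195+320/5.357-.4,180+155/5.357-.4])
dot([363,-259.6,197.5],97.89,crop=(236,230),zt=(.002,-.002,-1))
"
```

```text
[ 345.3 -296.6   76. ] 22.7 171.5
[ 346.3 -297.8   76. ] 21.6 174.2
```

```bash
python3 -c "
from h import *
print(close_job())"
```

```text
the job is handed in; nothing more can be done
None
```

The job is handed in, with no verdict shown: the inner knob points at the long tick, all three bars lie flat on the board, and both bins stand upright beside them. The outer ring reads the same to within measurement error (about 3°), and the tin, glue bottle and brush were not touched.

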